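Strip the cooling stack off a power module into its kit nests

ROBOT

A 6-joint arm with a two-finger parallel gripper is mounted at the origin on a cart in front of the work surface, level with it; the furniture and walls round the work are solid. World frame = base frame: x ahead of the robot, y to its left, z up, the work surface at z = 0. Lengths are in m, angles in degrees, forces in N, time in s.
With the tool pointing down it reaches from about 0.375 to 0.9 m from the base axis. Payload 3.1 kg.
Tool frame: the origin (TCP) lies between the finger pads; the fingertips stand 11 mm ahead of it and the grasp point (between the pads) lies 8 mm behind it; x points along the fingers, y is the direction in which the jaws open and shut, and the axes are right-handed (so a half turn about x gives the same grasp; the last joint's range is limited). The gripper opens to 87 mm and grips with 3 to 60 N. Pads are 19 mm wide; open, the fingers measure 117 mm over their backs; the gripper's body (75 mm by 190 mm) begins 51 mm behind the grasp point.
Start: joints at [61.106, 30.224, 82.088, -0, 67.689, -10.227], TCP at [0.2, 0.592, 0.234] pointing down, gripper open.
Joint ranges: [-176.69, 176.69], [-43.24, 126.21], [12.49, 139.97], [-82, 262], [0, 151.66], [-163.58, 163.58]. Speed limits (degrees/s): [159.86, 159.86, 180, 180, 180, 180].

INTERFACE

Orientations are given as a 3x3 rotation matrix whose columns are the frame's x, y, z axes.
In Python, from rig import bot gives the robot as it stands.
- The arm moves only by the shell command python3 -m inch 'ROWS' [OPENING]. ROWS is a JSON object of lists of equal length, an entry for each row: "dp": the shift along the tool's x, y, z in mm, a list of three; "yaw": the turn about the tool's x in degrees. In form: {"dp": [[tx, ty, tz], ...], "yaw": [yaw, ...]}. A call has 1 to 20 rows; each row shifts and turns the commanded pose from where the row before left it, along the tool's axes as they then stand; what a row does not reach is not made up. A row lasts 1/12 s, in which the tool goes at most 41.7 mm and 7.16 degrees, less where a joint would pass 70% of its speed; a pose out of reach is approached as far as the arm can. A call is refused whole if a number of a shift passes 41.7 or a number of a turn 7.16, either way. A call with a gripper value outside its range is refused whole. OPENING is the finger opening in mm, from 0 to 87, set as the call begins (- or left out, the last holds). The fingers move at their own pace and stop on an object; the grip force is fixed at half the most. Time passes only in rows, so rows that do not move let the fingers close. It gives the time, the measured TCP pose, the force and the opening at its end, in the units of the state.
- bot.read_state(): the state, without advancing time (a new reading comes with each control period).
- bot.capture(name): name is "side" or "top" or "wrist"; returns a dict with "color" (420x560x3 uint8, red, green, blue), "intrinsics" (3x3 intrinsics, pixels), "pose" (4x4, takes a point from camera to world coordinates). Camera axes: x right, y down, z forward; pixel columns grow to the right and rows downward; lengths in m; the calibration is good to about 2 mm. A picture is of the moment at which its call begins. There is no depth.
- bot.hand_in(): hands the job in, once; it reports no verdict.
The state is a dict: "time_s": time; "joint_positions": joint angles; "qvel": joint speeds; "tau": joint torques, N m; "position": TCP position; "tcp_rot": TCP orientation; "force": force on the tool from outside, world axes, zero at the start; "moment": the same for the moment, N m; "opening": opening from 0.0 (shut) to 1.0 (fully open).
Only numpy, scipy, OpenCV 4.12 (cv2) and the standard library are available. Lean on these libraries where they do the work, as an engineer would, in place of code of your own. Each camera call takes 0.05 s, during which the arm holds its last target.

TASK

The cooling stack of the power module stands unscrewed on its assembly jig. Take it apart from the top down, one part at a time - dust filter, fan, heat sink, then the power module off its two guide dowels - and lower each part gently, without dropping it, right way up, into the kit nest that fits its outline (round, square, short and long rectangle) so that it lies flat inside the lips. Leave every part released and at rest in its own nest.

Things in the scene. Friction and masses are not known exactly. Their poses are not given: they have to be found in the camera images.
- dust_filter: Round dust filter in a black plastic frame with a bright wire grille, 44 mm in diameter, 16 mm high, about 30 g; top of the stack, lying loose on the fan. Origin at the centre of its underside, z up. Any yaw fits its nest.
- fan: Square black axial fan, 50 x 50 mm, 15 mm high, about 70 g; lies loose on the heat sink under the filter, up to 10 mm off its centre lengthwise (its four corners show round the filter). Origin at the centre of its underside, x and y along its sides, z up. Any quarter turn fits its nest.
- heat_sink: Bright finned aluminium heat sink, 80 mm long (its x), 56 mm wide (its y), 26 mm high (6 mm base, straight fins along x to the top), about 160 g; lies loose on the power module under the fan. Its long sides are plain vertical faces to be gripped across the 56 mm. Origin at the centre of its underside, z up.
- power_module: Dark potted power module with a metal top plate, about 250 g: block 84 mm long (its x), 60 mm wide (its y), 20 mm high, with a slotted ear at each end, 8 mm high and 42 mm wide, that makes it 112 mm long over all. The slots (10 mm wide, open at the ends) stand round the jig's two dowels, with 2 mm of play sideways and 4 mm lengthwise: lift it straight up at least 30 mm before moving sideways. Grip it across the 60 mm. Origin at the centre of its underside, z up.
- jig: Fixed flat aluminium plate, 150 mm (its x) x 78 mm (its y), 8 mm thick, on which the stack stands centred; two steel dowels, 6 mm in diameter, rise 26 mm above the plate at x = +49 mm and -49 mm on its long middle line. At the start the undersides of module, heat sink, fan and filter are 8, 28, 54 and 69 mm above the bench. Origin at the centre of its underside, on the bench.
- filter_nest: Fixed grey plastic nest for the dust filter: plate 96 x 96 mm, 6 mm thick, with four arc-shaped lips, 6 mm high above the floor, round a circular pocket 58 mm in diameter; the gaps between the arcs lie on its x and y axes and are about 24 mm wide. A dark round foam inlay, 48 mm across. Origin at the centre of its underside, on the bench; its floor is 6 mm above that.
- fan_nest: Fixed grey plastic nest for the fan: plate 84 x 84 mm, 6 mm thick, with four L-shaped corner lips (6 mm high over the floor, 6 mm thick) round a square pocket 64 x 64 mm; wide gaps midway. A dark square foam inlay, 54 mm. Origin at the centre of its underside, on the bench; its floor is 6 mm above that.
- heatsink_nest: Fixed grey plastic nest for the heat sink: plate 114 mm (its x) x 90 mm (its y), 6 mm thick, with four L-shaped corner lips (6 mm high over the floor, 6 mm thick) round a pocket 94 mm (x) x 70 mm (y); wide gaps midway. A dark rectangular foam inlay, 84 x 60 mm. Origin at the centre of its underside, on the bench; its floor is 6 mm above that; part lengthwise along x, either way round.
- module_nest: Fixed grey plastic nest for the power module, the longest nest: plate 146 mm (its x) x 94 mm (its y), 6 mm thick, with four L-shaped corner lips (6 mm high over the floor, 6 mm thick) round a pocket 126 mm (x) x 74 mm (y); wide gaps midway. A dark foam inlay in the outline of the module with its slotted ears, 116 x 64 mm over all. Origin at the centre of its underside, on the bench; its floor is 6 mm above that; part lengthwise along x, either way round.

How it is judged:
By the outcome, as a careful person would: the job done as asked, in the order asked, and still so for the second after the job is handed in, with the robot touching nothing.
It also fails if it takes over 120 s, if anything falls off the work surface, if the arm or the gripper's body presses on something with over 40 N, if the wrist force passes 120 N, or if a joint passes its speed limit or range.

## Working session

There is one attempt and no reset: what is moved stays moved. The work goes in short steps, Python scripts to look and compute and a shell command to move; the robot and the scene stay as the last step left them, time stands still between calls to the robot, and variables do not carry over. Pictures are saved under pics/ and viewed, and the job is handed in when it is done.

```bash
mkdir -p pics; ls; python3 - <<'E'
from rig import bot
import cv2
s=bot.read_state(); print({k:s[k] for k in s})
for n in ("top","side","wrist"):
    c=bot.capture(n); cv2.imwrite(f"pics/{n}0.png",c["color"][:,:,::-1]); print(n,c["intrinsics"],c["pose"])
E
```

```text
pics
{'time_s': 0.0, 'joint_positions': array([ 6.11066175e+01,  3.02795265e+01,  8.21580639e+01, -1.05946741e-03,
        6.76898680e+01, -1.02264711e+01]), 'qvel': array([ 0.1019394 ,  0.01426778, -0.0245585 , -0.03476108, -0.06643655,
       -0.01889646]), 'tau': array([ 4.80069248e-04, -4.40052903e+01, -1.76587987e+01,  6.33714627e-02,
        5.82170917e-02, -1.47554606e-04]), 'position': array([0.19965107, 0.59148306, 0.2325563 ]), 'tcp_rot': array([[-1.05989215e-03,  3.20058088e-01,  9.47397328e-01],
       [-1.95592046e-03,  9.47395384e-01, -3.20059620e-01],
       [-9.99997525e-01, -2.19226249e-03, -3.78128764e-04]]), 'force': array([ 0.44262498, -0.59148299, -0.25723714]), 'moment': array([-0.02685883, -0.02616312, -0.04030656]), 'opening': 1.0038620809034229}
top [[496.38544448   0.         277.5156937 ]
 [  0.         496.38544448 212.32336033]
 [  0.           0.           1.        ]] [[-1.59237347e-02 -9.81541139e-01  1.90587059e-01  3.10107158e-01]
 [-9.99871372e-01  1.59972136e-02 -1.15308564e-03  3.84937036e-03]
 [-1.91706089e-03 -1.90580905e-01 -9.81669620e-01  1.22351827e+00]
 [ 0.00000000e+00  0.00000000e+00  0.00000000e+00  1.00000000e+00]]
side [[477.75388251   0.         284.51698943]
 [  0.         477.75388251 208.92038122]
 [  0.           0.           1.        ]] [[-0.9915967  -0.07072035  0.10832641  0.4237244 ]
 [-0.12933582  0.52337177 -0.8422317   0.9830374 ]
 [ 0.00286794 -0.84916466 -0.52812039  0.69932665]
 [ 0.          0.          0.          1.        ]]
wrist [[364.66851254   0.         278.6462894 ]
 [  0.         364.66851254 216.82875493]
 [  0.           0.           1.        ]] [[ 0.31951374  0.91766944  0.23620706  0.13454704]
 [ 0.94758107 -0.30915266 -0.08071406  0.61436832]
 [-0.00104479  0.24961459 -0.9683447   0.38353371]
 [ 0.          0.          0.          1.        ]]
```

View pics/top0.png

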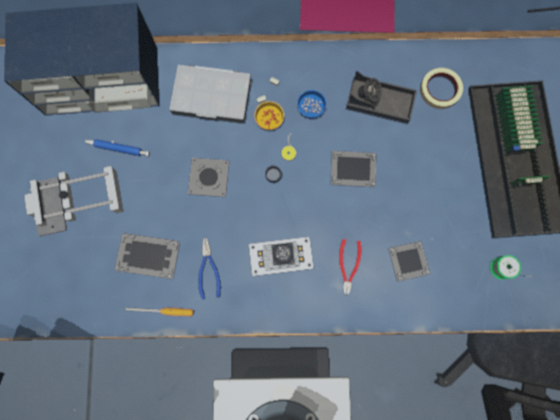

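View pics/side0.png

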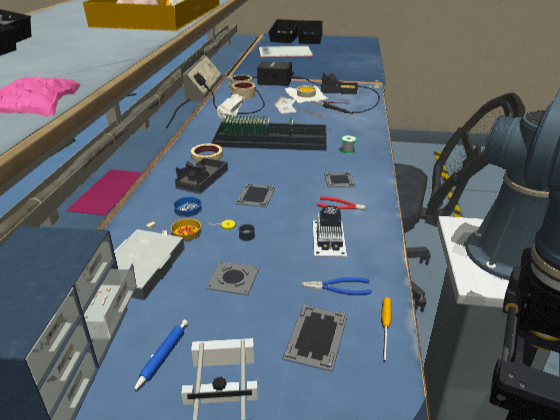

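View pics/wrist0.png

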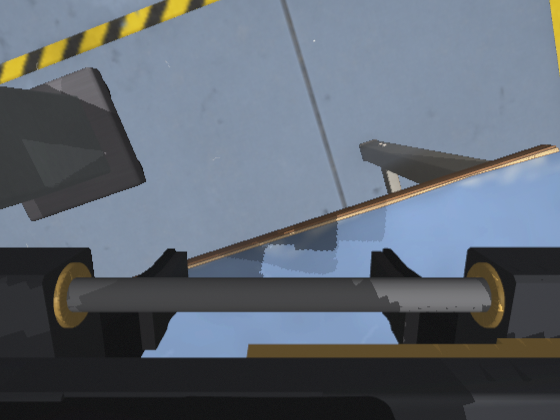

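```bash
cat > h.py <<'E'
import numpy as np, cv2
from rig import bot
def ray(c,uv):
    uv=np.asarray(uv,float).reshape(-1,2)
    d=np.c_[uv,np.ones(len(uv))]@np.linalg.inv(c["intrinsics"]).T
    T=c["pose"]; return T[:3,3],d@T[:3,:3].T
def onz(c,uv,z):
    o,d=ray(c,uv); return o+d*((z-o[2])/d[:,2])[:,None]
def proj(c,P):
    P=np.asarray(P,float).reshape(-1,3); T=c["pose"]
    q=(P-T[:3,3])@T[:3,:3]; q=q@c["intrinsics"].T; return q[:,:2]/q[:,2:]
def go(tgt,ang=None):
    """needed motion in tool axes to TCP target (m); jaw(y) angle target deg mod 180"""
    s=bot.read_state(); R=s["tcp_rot"]; d=(np.asarray(tgt)-s["position"])*1000
    print("t",round(s["time_s"],2),"pos",s["position"].round(4),"open",round(s["opening"]*87,1),"F",s["force"].round(1))
    a=np.degrees(np.arctan2(R[1,1],R[0,1])); print("jaw ang",a.round(2),"tool dp",(R.T@d).round(1))
    if ang is not None:
        t=(ang-a+90)%180-90; print("yaw needed about tool x:",round(-t,2),"(alt",round(-t+180*np.sign(t),2),")")
        # dp after the yaw
        b=np.radians(a+t); y=np.array([np.cos(b),np.sin(b)]); z=np.array([np.cos(b-np.pi/2)*-1,np.sin(b-np.pi/2)*-1])
        zz=np.cross([0,0,-1],[y[0],y[1],0]); print("dp if yaw first:",np.round([-d[2],d[:2]@y,d@zz],1), "j",s["joint_positions"].round(0))
E
python3 - <<'E'
from h import *
c=bot.capture("top"); im=c["color"]
b=cv2.resize(im[140:300,100:440],None,fx=2.3,fy=2.3,interpolation=cv2.INTER_CUBIC); cv2.imwrite("pics/topz.png",b[:,:,::-1])
hsv=cv2.cvtColor(im,cv2.COLOR_RGB2HSV)
for p in [(195,165),(135,245),(340,158),(397,250),(300,140),(256,262)]: print(p,im[p[1],p[0]],hsv[p[1],p[0]])
E
```

```text
(195, 165) [136 137 133] [ 38   7 137]
(135, 245) [76 78 79] [100  10  79]
(340, 158) [68 70 75] [111  24  75]
(397, 250) [129 130 128] [ 45   4 130]
(300, 140) [105 128 152] [105  79 152]
(256, 262) [200 203 205] [102   6 205]
```

View pics/topz.png

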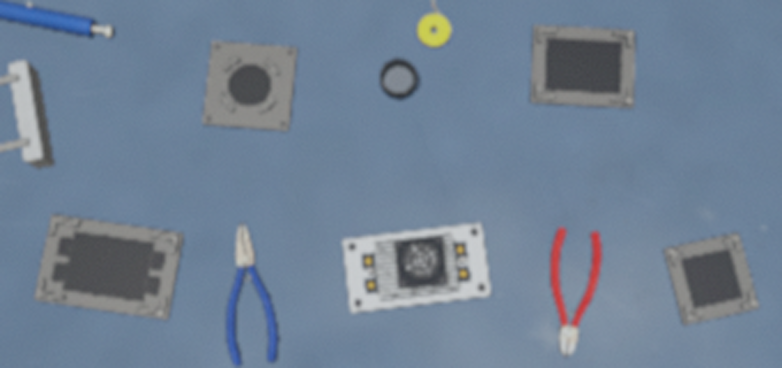

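The zoomed top view shows the jig with its stack at about (282,256) in the full image. The filter nest is at (208,177), the heat-sink nest at (353,169), the module nest at (148,256) and the fan nest at (409,261). Next I'll measure the nest plates.

```bash
python3 - <<'E'
from h import *
c=bot.capture("top"); im=c["color"]
hsv=cv2.cvtColor(im,cv2.COLOR_RGB2HSV)
m=(hsv[...,1]<45).astype(np.uint8)*255
m=cv2.morphologyEx(m,cv2.MORPH_CLOSE,np.ones((3,3)))
cs,_=cv2.findContours(m,cv2.RETR_EXTERNAL,cv2.CHAIN_APPROX_NONE)
for n,p,z in [("filter",(208,177),.006),("heats",(353,169),.006),("module",(148,256),.006),("fan",(409,261),.006),("jig",(282,256),.008)]:
    for k in cs:
        if cv2.contourArea(k)>300 and cv2.pointPolygonTest(k,p,False)>0:
            P=onz(c,k.reshape(-1,2),z)[:,:2]
            # work in world mm
            r=cv2.minAreaRect((P*1000).astype(np.float32)); b=cv2.boxPoints(r)
            e=[b[1]-b[0],b[2]-b[1]]; l=max(e,key=np.linalg.norm)
            print(n,"c",np.round(r[0],1),"size",np.round(r[1],1),"long-axis",round(np.degrees(np.arctan2(l[1],l[0]))%180,1), "area centroid",)
            M=cv2.moments((P*1000).astype(np.float32)); print("   centroid",round(M['m10']/M['m00'],1),round(M['m01']/M['m00'],1))
E
```

```text
filter c [641.4 176.4] size [96.2 96.6] long-axis 174.6 area centroid
   centroid 641.3 176.4
heats c [ 657.4 -191. ] size [112.1  91. ] long-axis 86.9 area centroid
   centroid 657.3 -191.5
module c [444.  325.1] size [146.4  94.4] long-axis 80.9 area centroid
   centroid 444.0 325.0
fan c [ 420.7 -317.1] size [84.6 85. ] long-axis 101.6 area centroid
   centroid 420.7 -317.1
jig c [437.3  -3.5] size [ 82.1 153.6] long-axis 96.0 area centroid
   centroid 437.3 -3.5
```

```bash
python3 -m inch '{"dp":[[0,0,0],[0,0,0],[0,0,0],[0,0,0],[0,0,0],[0,0,0],[0,0,0],[0,0,0],[0,0,0],[0,0,0],[0,0,0]],"yaw":[3,6,6.5,6.5,6.5,6.5,6.5,6.5,6.5,6.5,4]}' 87; python3 -c "
from h import *
go([.437,-.03,.23],6)"
```

```text
time_s: 1.17
position: [0.2, 0.592, 0.2334]
tcp_rot: [[-0.0, 0.994, 0.105], [-0.0, 0.105, -0.994], [-1.0, -0.0, 0.0]]
force: [0.6, -0.3, -0.3]
opening: 0.997
t 1.17 pos [0.2    0.592  0.2334] open 86.8 F [ 0.6 -0.3 -0.3]
jaw ang 6.05 tool dp [  3.5 170.2 643.5]
yaw needed about tool x: 0.05 (alt -179.95 )
dp if yaw first: [  3.4 170.7 643.4] j [61. 30. 82.  0. 68. 55.]
```

```bash
python3 -m inch '{"dp":[[0,4,10],[0,8,22],[0,10,32],[0,10,36],[0,10,36],[0,10,36],[0,10,36],[0,10,36],[0,10,36],[0,10,36],[0,10,36],[0,10,36],[0,10,36],[0,10,36],[0,10,36],[3,10,36],[0,10,36],[0,8,30],[0,4,20],[0,0,10]],"yaw":[0,0,0,0,0,0,0,0,0,0,0,0,0,0,0,0,0,0,0,0]}' ; python3 -c "
from h import *
go([.437,-.03,.23],6)
c=bot.capture('wrist'); cv2.imwrite('pics/w1.png',c['color'][:,:,::-1])
print(c['pose'][:3,3],proj(c,[.437,-.0035,.085]))"
```

```text
time_s: 2.83
position: [0.4434, -0.016, 0.2308]
tcp_rot: [[0.002, 0.994, 0.109], [-0.001, 0.109, -0.994], [-1.0, 0.002, 0.001]]
force: [0.6, -0.0, -0.0]
opening: 0.997
t 2.83 pos [ 0.4434 -0.016   0.2308] open 86.8 F [ 0.6 -0.  -0. ]
jaw ang 6.25 tool dp [ 0.8 -7.9 13.2]
yaw needed about tool x: 0.25 (alt -179.75 )
dp if yaw first: [ 0.8 -7.8 13.2] j [-17.  17. 107.  -0.  56. -23.]
[0.43487595 0.05256458 0.3815011 ] [[273.0874075 192.4406344]]
```

View pics/w1.png

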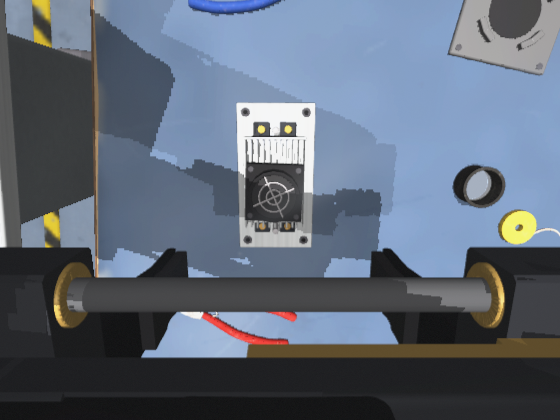

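The wrist view shows the stack clearly, with the filter near (273,198) and the fan square from about (246,163) to (303,222). I'll zoom in on it.

```bash
python3 -c "
from h import *
c=bot.capture('wrist'); im=c['color']
b=cv2.resize(im[90:255,220:335],None,fx=3.6,fy=3.6,interpolation=cv2.INTER_CUBIC)
b=np.clip(b.astype(float)*1.0,0,255); g=(255*(b/255)**.5).astype(np.uint8)
cv2.imwrite('pics/w1z.png',np.hstack([g,b.astype(np.uint8)])[:,:800,::-1])"
```

```text
(no output)
```

View pics/w1z.png

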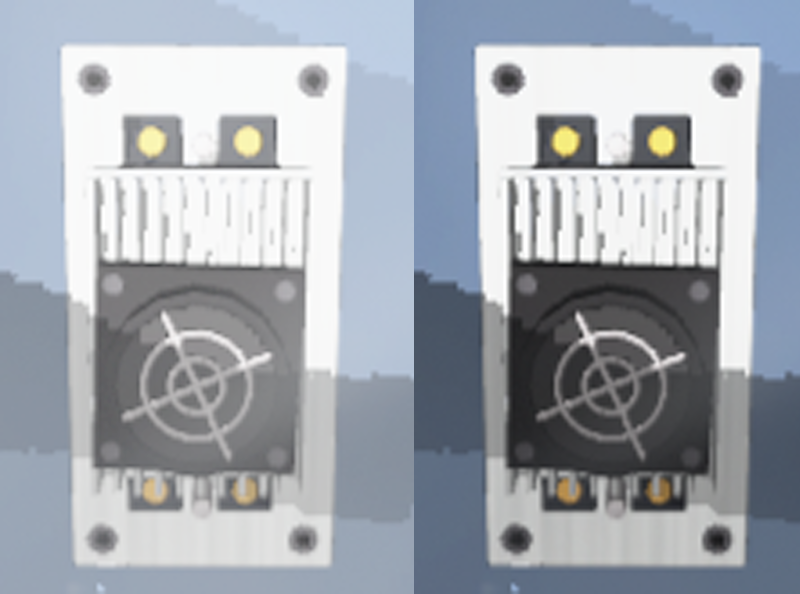

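```bash
python3 -c "
from h import *
c=bot.capture('wrist')
f=lambda L,z:(onz(c,(np.array(L)+.5)/3.6-.5+[220,90],z)*1000)[:,:2]
print('filter',f([(196,385)],.084))
P=f([(98,264),(305,267),(294,473),(94,466)],.069);print('fan',P,P.mean(0),[np.linalg.norm(P[i]-P[i-1]).round(1) for i in range(4)])
P=f([(62,45),(347,45),(332,565),(77,565)],.008);print('jig',P,P.mean(0),[np.linalg.norm(P[i]-P[i-1]).round(1) for i in range(4)])
e=P[0]-P[3];print(np.degrees(np.arctan2(e[1],e[0])));e=P[1]-P[2];print(np.degrees(np.arctan2(e[1],e[0])))
P=f([(93,178),(308,178)],.054);print('hs far edge',P, P.mean(0))
"
```

```text
filter [[436.42945283  -5.01411391]]
fan [[410.42148354  18.46076508]
 [459.20926625  23.09818196]
 [462.90206224 -27.31854936]
 [413.76309794 -30.9117483 ]] [436.57397749  -4.16783765] [np.float64(49.5), np.float64(49.0), np.float64(50.6), np.float64(49.3)]
jig [[390.96706969  69.38638522]
 [467.92855981  77.82203221]
 [483.47289323 -70.3544245 ]
 [407.44531057 -78.69071985]] [437.45345833  -0.45918173] [np.float64(149.0), np.float64(77.4), np.float64(149.0), np.float64(76.5)]
96.34983450369033
95.98866410994864
hs far edge [[406.26222004  37.41722337]
 [458.42499313  43.13520651]] [432.34360658  40.27621494]
```

The grille centre is at (274,197) px, which gives a filter position of (436.4, -5.0). The fan is at about (436.6, -4.2) with yaw about 5°, and the jig is at (437.5, -0.5) with its long axis at 96.2°.

```bash
python3 -c "
from h import *
go([.4364,-.005,.083],6)"
```

```text
t 2.98 pos [ 0.4412 -0.0129  0.2304] open 86.9 F [-0.2  1.1  0.4]
jaw ang 6.28 tool dp [147.4  -3.8  -8.2]
yaw needed about tool x: 0.28 (alt -179.72 )
dp if yaw first: [147.4  -4.   -8.3] j [-16.  16. 107.   0.  56. -23.]
```

```bash
python3 -m inch '{"dp":[[8,-1,-2],[16,-1,-2],[20,-1,-2],[20,-1,-2],[18,0,0],[12,0,0],[6,0,0],[0,0,0],[0,0,0],[0,0,0]],"yaw":[0,0,0,0,0,0,0,0,0,0]}' >/dev/null; python3 -c "
from h import *
go([.4364,-.005,.083],6)
c=bot.capture('wrist'); im=c['color']; cv2.imwrite('pics/w2.png',im[:,:,::-1])"
```

```text
t 3.82 pos [ 0.4377 -0.0049  0.1311] open 87.2 F [ 0.  -0.5  0.4]
jaw ang 6.4 tool dp [48.1 -1.3 -0.1]
yaw needed about tool x: 0.4 (alt -179.6 )
dp if yaw first: [48.1 -1.3 -0. ] j [-15.  26. 114.   0.  39. -22.]
```

View pics/w2.png

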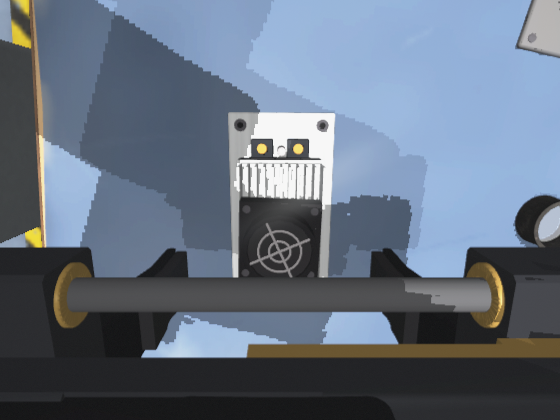

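The grille centre is at (279,251), midway between the fingers at columns 187 and 371, so the gripper is centred. Going down to grip.

```bash
python3 -c "
from h import *
c=bot.capture('wrist');print(onz(c,[(279.5,251)],.084))"
python3 -m inch '{"dp":[[6,-1,0],[10,0,0],[12,0,0],[10,0,0],[6,0,0],[3,0,0],[1,0,0],[0,0,0],[0,0,0]],"yaw":[0,0,0,0,0,0,0,0,0]}' ; python3 -c "
from h import *
go([.4364,-.005,.083],6)"
```

```text
[[ 0.43800097 -0.00749952  0.084     ]]
time_s: 4.67
position: [0.4366, -0.0055, 0.0828]
tcp_rot: [[0.001, 0.994, 0.11], [-0.0, 0.11, -0.994], [-1.0, 0.001, 0.0]]
force: [-1.1, -0.0, 0.5]
opening: 0.997
t 4.67 pos [ 0.4366 -0.0055  0.0828] open 86.8 F [-1.1 -0.   0.5]
jaw ang 6.33 tool dp [-0.2 -0.2 -0.6]
yaw needed about tool x: 0.33 (alt -179.67 )
dp if yaw first: [-0.2 -0.2 -0.6] j [-15.  32. 116.  -0.  31. -22.]
```

```bash
python3 -m inch '{"dp":[[0,0.7,1.5],[0,0,0],[0,0,0],[0,0,0],[0,0,0],[0,0,0],[0,0,0],[0,0,0],[0,0,0],[0,0,0]],"yaw":[0,0,0,0,0,0,0,0,0,0]}' 20; python3 -c "
from h import *
c=bot.capture('side'); im=c['color']; b=cv2.resize(im[150:290,240:420],None,fx=4,fy=4);cv2.imwrite('pics/s2.png',b[:,:,::-1])"
```

```text
time_s: 5.5
position: [0.4372, -0.0068, 0.0826]
tcp_rot: [[-0.0, 0.994, 0.11], [0.0, 0.11, -0.994], [-1.0, 0.0, -0.0]]
force: [-0.3, -0.4, 0.4]
opening: 0.499
```

View pics/s2.png

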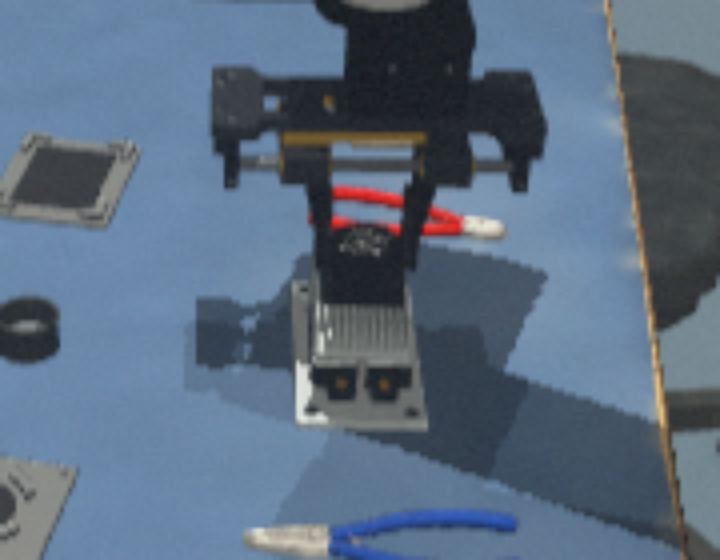

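The fingers are holding at 43.4 mm, so the filter is gripped. Lifting.

```bash
python3 -m inch '{"dp":[[-4,0,0],[-8,0,0],[-12,0,0],[-16,0,0],[-16,0,0],[-12,0,0],[-6,0,0],[0,0,0]],"yaw":[0,0,0,0,0,0,3,4]}'; python3 -c "
from h import *
c=bot.capture('side'); im=c['color']; b=cv2.resize(im[130:270,240:420],None,fx=4,fy=4);cv2.imwrite('pics/s3.png',b[:,:,::-1])
go([.6414,.1764,.15],-5.4)"
```

```text
time_s: 6.22
position: [0.4381, -0.0071, 0.1587]
tcp_rot: [[0.004, 1.0, -0.014], [-0.001, -0.014, -1.0], [-1.0, 0.004, 0.001]]
force: [0.4, 0.6, -0.9]
opening: 0.495
t 6.27 pos [ 0.4378 -0.007   0.1581] open 43.1 F [ 0.3 -0.4  0. ]
jaw ang -0.98 tool dp [   8.5  200.4 -186.8]
yaw needed about tool x: 4.42 (alt -175.58 )
dp if yaw first: [   8.1  185.4 -201.7] j [-16.  23. 113.   0.  44. -15.]
```

View pics/s3.png

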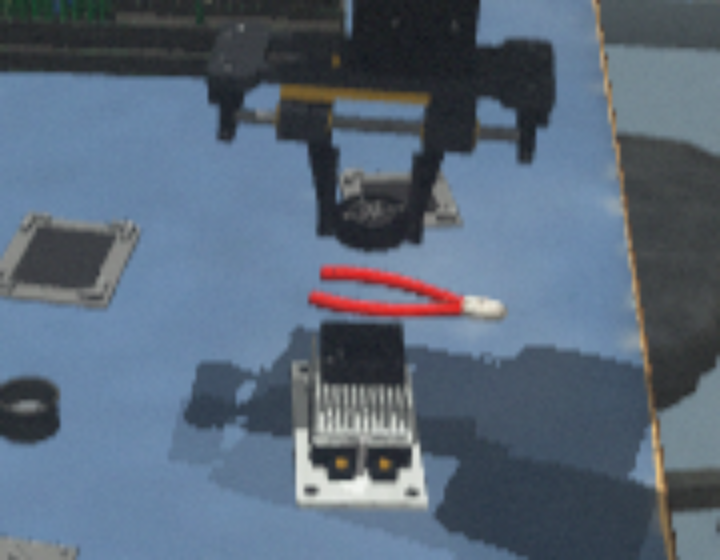

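The filter is level in the fingers and the fan stayed on the heat sink. Next I'll move towards the filter nest and stop short to check the nest.

```bash
python3 -m inch '{"dp":[[0,4,-4],[0,12,-8],[0,20,-16],[0,26,-20],[0,26,-20],[0,26,-20],[0,24,-18],[0,20,-16],[0,14,-12],[0,8,-8],[0,5,-4],[0,0,0]],"yaw":[4.4,0,0,0,0,0,0,0,0,0,0,0]}' >/dev/null; python3 -c "
from h import *
c=bot.capture('wrist'); im=c['color']; cv2.imwrite('pics/w3.png',im[:,:,::-1])
go([.6414,.1764,.15],-5.4)"
```

```text
t 7.32 pos [0.6337 0.1226 0.1564] open 43.1 F [ 0.1 -0.4 -0.3]
jaw ang -4.99 tool dp [  6.3   3.  -54.2]
yaw needed about tool x: 0.41 (alt -179.59 )
dp if yaw first: [  6.4   2.6 -54.2] j [ 1. 37. 83. -0. 60.  6.]
```

View pics/w3.png

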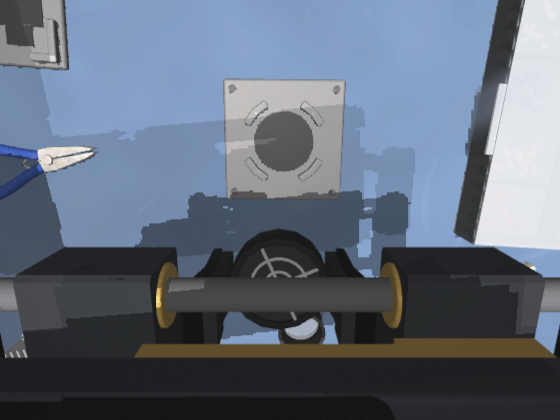

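The nest plate shows corners at (224,81), (345,80), (341,199) and (229,199), with the dark inlay at (284,141). I'll measure these.

```bash
python3 -c "
from h import *
c=bot.capture('wrist'); im=c['color']
P=onz(c,[(224,81),(345,80),(341,199),(229,199)],.006)*1000
print(P.round(1),P.mean(0).round(1))
for a,b in ((0,1),(3,2),(3,0),(2,1)):
    e=P[b]-P[a]; print(np.linalg.norm(e).round(1),np.degrees(np.arctan2(e[1],e[0])).round(1))
g=cv2.cvtColor(im,cv2.COLOR_RGB2GRAY); m=((g<95)).astype(np.uint8); m[:105]=0;m[178:]=0;m[:,:248]=0;m[:,320:]=0
m=cv2.morphologyEx(m,cv2.MORPH_OPEN,np.ones((7,7)));n,l,s,ce=cv2.connectedComponentsWithStats(m);k=1+s[1:,4].argmax();print(s[k],ce[k],onz(c,[ce[k]],.006)*1000)
go([.6414,.1764,.15],-5.4)
"
```

```text
[[599.  226.3   6. ]
 [692.9 218.9   6. ]
 [685.6 124.8   6. ]
 [591.7 133.    6. ]] [642.3 175.8   6. ]
94.1 -4.5
94.3 -5.0
93.7 85.5
94.4 85.6
[ 257  112   57   58 2609] [285.59179762 140.34840935] [[643.10898915 177.09583452   6.        ]]
t 7.37 pos [0.6332 0.1223 0.1564] open 42.8 F [-0.7 -0.4 -0.7]
jaw ang -5.03 tool dp [  6.4   3.5 -54.7]
yaw needed about tool x: 0.37 (alt -179.63 )
dp if yaw first: [  6.4   3.1 -54.7] j [ 1. 37. 83. -0. 60.  6.]
```

```bash
python3 -m inch '{"dp":[[4,1,-6],[10,1,-12],[14,1,-16],[18,1,-12],[18,0,-6],[14,0,-3],[8,0,0],[4,0,0],[0,0,0],[0,0,0]],"yaw":[0,0,0,0,0,0,0,0,0,0]}' >/dev/null; python3 -c "
from h import *
c=bot.capture('wrist'); im=c['color']; cv2.imwrite('pics/w4.png',im[:,:,::-1])
c=bot.capture('side'); im=c['color']; b=cv2.resize(im[190:310,160:320],None,fx=4,fy=4);cv2.imwrite('pics/s4.png',b[:,:,::-1])
go([.642,.1763,.0196],-4.8)"
```

```text
t 8.3 pos [0.6438 0.1766 0.0676] open 43.1 F [ 0.1 -1.  -0.6]
jaw ang -5.11 tool dp [48.  -1.9  0.5]
yaw needed about tool x: -0.31 (alt 179.69 )
dp if yaw first: [48.  -1.8  0.5] j [ 6. 45. 82. -0. 53. 11.]
```

View pics/w4.png

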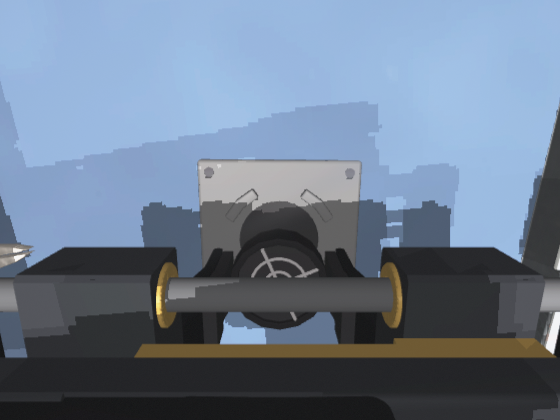

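View pics/s4.png

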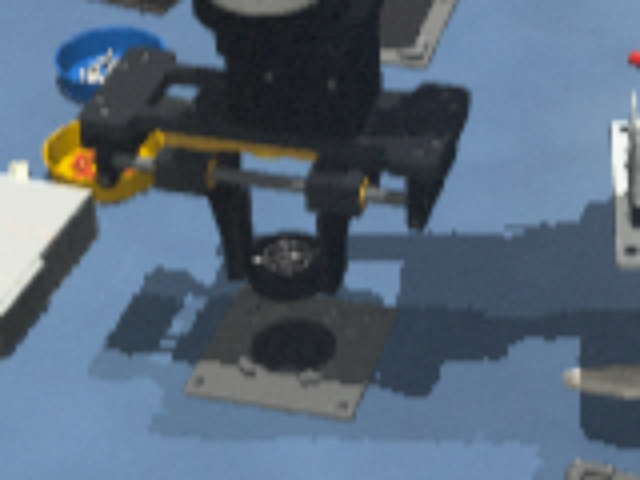

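```bash
python3 -c "
from h import *
c=bot.capture('wrist'); im=c['color']
P=onz(c,[(199,160.5),(361.5,160.5)],.006)*1000
e=P[1]-P[0];n=np.array([-e[1],e[0]])/np.linalg.norm(e[:2]); print(P.round(1),np.linalg.norm(e),np.degrees(np.arctan2(e[1],e[0])),'center',P.mean(0)[:2]-48*n)
zb=.0676-.0136+.016
print('filter c from grille', onz(c,[(280,284)],zb-.001)*1000)
go([.642,.1763,.0196],-4.8)"
```

```text
[[601.5 228.3   6. ]
 [695.1 220.    6. ]] 94.02199816235827 -5.083685867178719 center [644.0242533  176.35404589]
filter c from grille [[643.5287609  176.12676081  69.        ]]
t 8.35 pos [0.6438 0.1766 0.0677] open 42.9 F [ 0.3  1.2 -0.9]
jaw ang -5.1 tool dp [48.1 -1.9  0.5]
yaw needed about tool x: -0.3 (alt 179.7 )
dp if yaw first: [48.1 -1.8  0.5] j [ 6. 45. 82. -0. 53. 11.]
```

```bash
python3 -m inch '{"dp":[[4,0,0],[8,-0.5,0],[10,0,0],[8,0,0],[5,0,0],[3,0,0],[2,0,0],[2,0,0],[1,0,0],[1,0,0],[0,0,0],[0,0,0]],"yaw":[0,0,0,0,0,0,0,0,0,0,0,0]}'; python3 -c "
from h import *
c=bot.capture('side'); im=c['color']; b=cv2.resize(im[190:310,160:320],None,fx=4,fy=4);cv2.imwrite('pics/s5.png',b[:,:,::-1])"
```

```text
time_s: 9.35
position: [0.6426, 0.177, 0.0228]
tcp_rot: [[0.0, 0.996, -0.088], [0.0, -0.088, -0.996], [-1.0, 0.0, -0.0]]
force: [0.4, 0.2, -0.3]
opening: 0.497
```

View pics/s5.png

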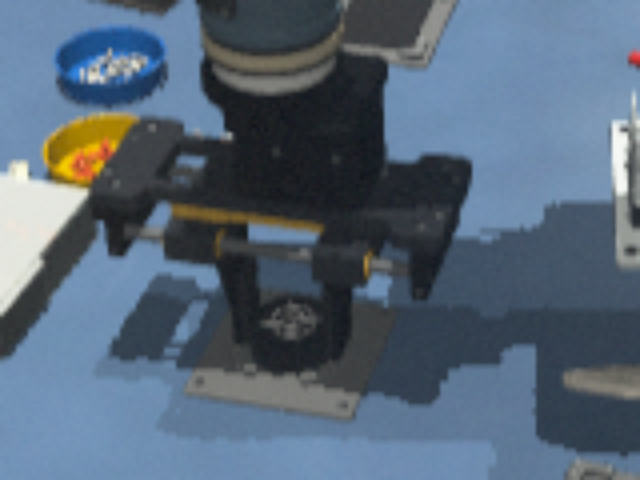

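```bash
python3 -m inch '{"dp":[[1,0,0],[0.8,0,0],[0,0,0],[0,0,0]],"yaw":[0,0,0,0]}';python3 -m inch '{"dp":[[0.5,0,0],[0.5,0,0],[0,0,0],[0,0,0]],"yaw":[0,0,0,0]}'
```

```text
time_s: 9.73
position: [0.6425, 0.177, 0.0208]
tcp_rot: [[0.0, 0.996, -0.088], [-0.0, -0.088, -0.996], [-1.0, 0.0, 0.0]]
force: [0.3, 0.1, 0.1]
opening: 0.497
time_s: 10.07
position: [0.6424, 0.177, 0.0197]
tcp_rot: [[-0.0, 0.996, -0.088], [-0.0, -0.088, -0.996], [-1.0, -0.0, 0.0]]
force: [-0.9, 0.0, -0.3]
opening: 0.495
```

```bash
python3 -m inch '{"dp":[[0.5,0,0],[0,0,0],[0,0,0]],"yaw":[0,0,0]}';python3 -m inch '{"dp":[[0.5,0,0],[0,0,0],[0,0,0]],"yaw":[0,0,0]}'
```

```text
time_s: 10.32
position: [0.6425, 0.177, 0.0196]
tcp_rot: [[0.0, 0.996, -0.088], [-0.0, -0.088, -0.996], [-1.0, 0.0, 0.0]]
force: [-0.2, -1.1, 2.6]
opening: 0.5
time_s: 10.57
position: [0.6425, 0.177, 0.0196]
tcp_rot: [[0.0, 0.996, -0.088], [-0.0, -0.088, -0.996], [-1.0, 0.0, 0.0]]
force: [-1.6, 0.2, 4.8]
opening: 0.493
```

Contact came at the computed height, with 4.8 N upward. Releasing and lifting.

```bash
python3 -m inch '{"dp":[[0,0,0],[0,0,0],[0,0,0],[0,0,0],[-3,0,0],[-6,0,0],[-12,0,0],[-18,0,0],[-20,0,0],[-16,0,0],[-10,0,0],[-4,0,0],[0,0,0]],"yaw":[0,0,0,0,0,0,0,0,0,0,0,0,0]}' 60; python3 -c "
from h import *
c=bot.capture('wrist'); im=c['color']; cv2.imwrite('pics/w6.png',im[:,:,::-1])
go([.4366,-.01,.17],5)"
```

```text
time_s: 11.65
position: [0.6433, 0.1771, 0.1095]
tcp_rot: [[0.003, 0.996, -0.088], [0.0, -0.088, -0.996], [-1.0, 0.003, -0.001]]
force: [0.8, -0.5, 0.4]
opening: 0.694
t 11.7 pos [0.6425 0.177  0.1082] open 59.9 F [-0.8  0.6 -0.7]
jaw ang -5.07 tool dp [ -61.9 -188.5  204.5]
yaw needed about tool x: -10.07 (alt 169.93 )
dp if yaw first: [ -61.8 -221.4  168.4] j [ 6. 42. 81. -0. 57. 11.]
```

View pics/w6.png

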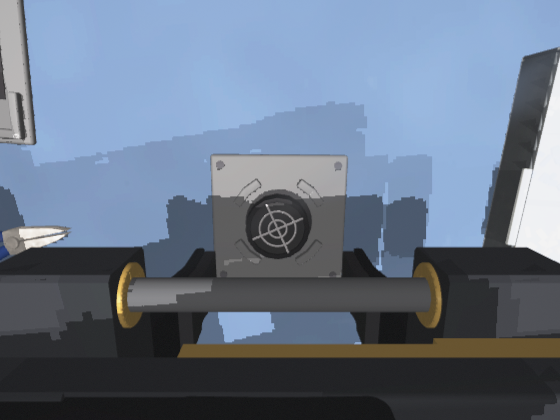

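The filter sits flat and centred inside the arc lips, with its grille at (278,228). Now back to the stack for the fan.

```bash
python3 -m inch '{"dp":[[-14,0,0],[-20,-4,4],[-16,-12,9],[-8,-20,15],[-4,-26,20],[0,-26,20],[0,-26,20],[0,-26,20],[0,-26,20],[0,-24,18],[0,-16,12],[0,-10,16],[0,-4,10],[0,-2,4],[0,0,0],[0,0,0]],"yaw":[-5,-5,0,0,0,0,0,0,0,0,0,0,0,0,0,0]}' 87 >/dev/null; python3 -c "
from h import *
c=bot.capture('wrist'); im=c['color']; cv2.imwrite('pics/w7.png',im[:,:,::-1])
b=cv2.resize(im[100:250,200:350],None,fx=4,fy=4,interpolation=cv2.INTER_CUBIC)
cv2.imwrite('pics/w7z.png',b[:,:,::-1])
go([.4366,-.004,.1],5)"
```

```text
t 13.08 pos [ 0.4372 -0.0286  0.1694] open 87.0 F [0.1 0.4 0.7]
jaw ang 4.94 tool dp [ 69.4   1.6 -24.6]
yaw needed about tool x: -0.06 (alt 179.94 )
dp if yaw first: [ 69.4   1.6 -24.6] j [-18.  22. 112.   0.  46. -23.]
```

View pics/w7z.png

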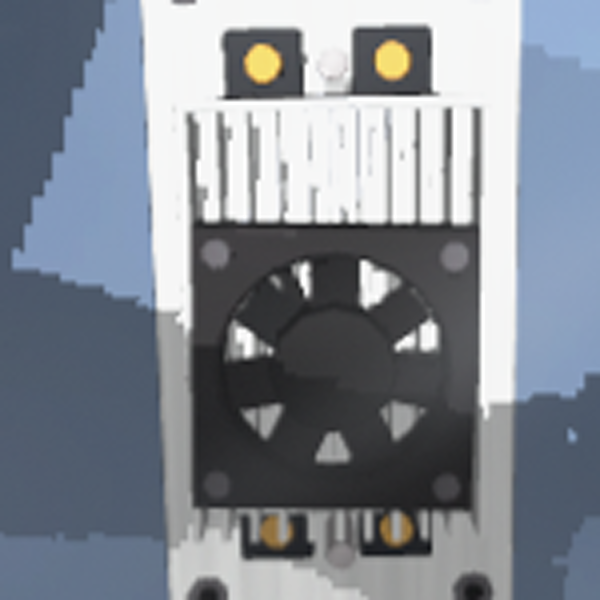

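Crop corners of the fan: (193,225), (481,225), (474,508) and (193,508).

```bash
python3 -c "
from h import *
c=bot.capture('wrist')
f=lambda L,z:(onz(c,(np.array(L)+.5)/4-.5+[200,100],z)*1000)[:,:2]
P=f([(193,225),(481,225),(474,508),(193,508)],.069)
print(P.round(1),P.mean(0).round(1))
for a,b in ((0,1),(3,2),(3,0),(2,1)):
    e=P[b]-P[a]; print(np.linalg.norm(e).round(1),np.degrees(np.arctan2(e[1],e[0])).round(1))
print('screws',f([(215,254),(455,256),(447,487),(216,486)],.069).mean(0))
P=f([(188,106),(482,106)],.054); print('hs far',P, P.mean(0))
go([.4366,-.004,.1],5)"
```

```text
[[411.5  16.5]
 [460.4  20.7]
 [464.9 -29.2]
 [414.8 -33.6]] [437.9  -6.4]
49.1 5.0
50.3 5.0
50.2 93.8
50.2 95.2
screws [437.61041279  -6.98029958]
hs far [[408.09243278  35.84400997]
 [459.98372554  40.35863534]] [434.03807916  38.10132266]
t 13.13 pos [ 0.4373 -0.0285  0.1695] open 86.9 F [-0.4  0.   0.3]
jaw ang 4.97 tool dp [ 69.5   1.5 -24.5]
yaw needed about tool x: -0.03 (alt 179.97 )
dp if yaw first: [ 69.5   1.5 -24.5] j [-18.  22. 112.   0.  46. -23.]
```

```bash
python3 -m inch '{"dp":[[4,0,-5],[10,0,-6],[16,0,-6],[18,0,-4],[18,0,-1],[14,0,0],[10,0,0],[5,0,0],[2,0,0],[0,0,0],[0,0,0]],"yaw":[0,0,0,0,0,0,0,0,0,0,0]}' >/dev/null; python3 -c "
from h import *
go([.4376,-.006,.0675],5)"
```

```text
t 14.05 pos [ 0.4355 -0.0069  0.073 ] open 87.3 F [ 0.2  0.4 -0.1]
jaw ang 4.95 tool dp [ 5.5  2.2 -0.7]
yaw needed about tool x: -0.05 (alt 179.95 )
dp if yaw first: [ 5.5  2.2 -0.7] j [-16.  34. 117.   0.  30. -21.]
```

```bash
python3 -m inch '{"dp":[[2,1,-0.5],[2,1,0],[1.5,0,0],[0,0,0],[0,0,0]],"yaw":[0,0,0,0,0]}';  python3 -m inch '{"dp":[[0,0,0],[0,0,0],[0,0,0],[0,0,0],[0,0,0],[0,0,0],[0,0,0],[0,0,0]],"yaw":[0,0,0,0,0,0,0,0]}' 30
```

```text
time_s: 14.47
position: [0.4371, -0.0065, 0.0673]
tcp_rot: [[0.0, 0.996, 0.086], [-0.0, 0.086, -0.996], [-1.0, 0.0, 0.0]]
force: [0.6, 0.1, -0.2]
opening: 0.998
time_s: 15.13
position: [0.4372, -0.0065, 0.0673]
tcp_rot: [[0.0, 0.996, 0.086], [-0.0, 0.086, -0.996], [-1.0, 0.0, 0.0]]
force: [0.7, 0.1, 0.2]
opening: 0.573
```

```bash
python3 -m inch '{"dp":[[-3,0,0],[-6,0,0],[-12,0,0],[-18,0,0],[-20,0,0],[-16,0,0],[-8,0,0],[-4,0,0],[0,0,0]],"yaw":[0,0,0,0,0,0,0,-3,-3.5]}' >/dev/null; python3 -c "
from h import *
c=bot.capture('wrist'); im=c['color']; cv2.imwrite('pics/w8.png',im[:,:,::-1])
go([.42,-.38,.15],11.6)"
```

```text
t 15.93 pos [ 0.4372 -0.0065  0.155 ] open 49.5 F [-0.2  0.7 -0.5]
jaw ang 11.72 tool dp [  5.1 -92.8 362.2]
yaw needed about tool x: 0.12 (alt -179.88 )
dp if yaw first: [  5.  -92.  362.4] j [-16.  24. 113.  -0.  43. -27.]
```

View pics/w8.png

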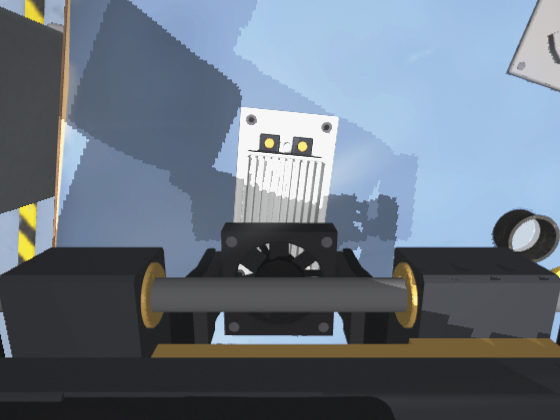

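The fan is held straight, with its top edge at row 225 and columns 222–337. Moving towards the fan nest and overshooting in order to look at it.

```bash
python3 -m inch '{"dp":[[0,-2,8],[0,-5,18],[0,-8,28],[0,-8,33],[0,-9,35],[0,-9,35],[0,-9,35],[0,-9,35],[0,-9,35],[0,-8,33],[0,-7,28],[0,-5,20],[0,-3,12],[0,-1,5],[0,0,0],[0,0,0]],"yaw":[0,0,0,0,0,0,0,0,0,0,0,0,0,0,0,0]}' >/dev/null; python3 -c "
from h import *
c=bot.capture('wrist'); im=c['color']; cv2.imwrite('pics/w9.png',im[:,:,::-1])
print(proj(c,[.4207,-.3171,.006]))
go([.4207,-.3171,.08],11.6)"
```

```text
[[297.57235658 138.48615625]]
t 17.32 pos [ 0.4179 -0.3757  0.1539] open 49.7 F [ 0.3  0.5 -0.2]
jaw ang 11.47 tool dp [ 74.   14.4 -56.7]
yaw needed about tool x: -0.13 (alt 179.87 )
dp if yaw first: [ 73.9  14.5 -56.8] j [-53.  32.  95.   0.  53. -65.]
```

View pics/w9.png

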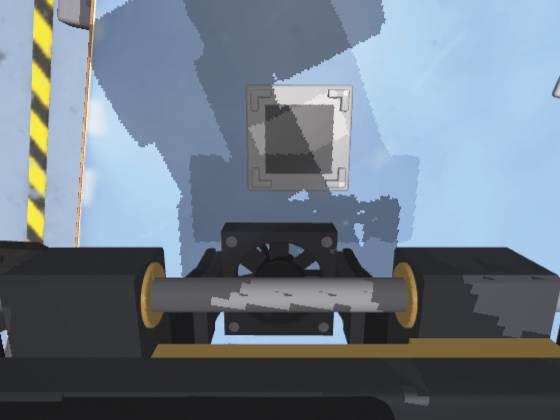

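The fan nest has corners at about (247,86), (352,86), (350,190) and (248,190).

```bash
python3 -c "
from h import *
c=bot.capture('wrist')
P=onz(c,[(247,86),(352.5,86),(350,190.5),(248,190.5)],.006)[:,:2]*1000
print(P.round(1),P.mean(0).round(1))
for a,b in ((0,1),(3,2),(3,0),(2,1)):
    e=P[b]-P[a]; print(np.linalg.norm(e).round(1),np.degrees(np.arctan2(e[1],e[0])).round(1))
go([.422,-.3165,.08],11.5)"
```

```text
[[ 373.9 -285.6]
 [ 454.1 -269.3]
 [ 472.4 -349.3]
 [ 389.4 -366.2]] [ 422.4 -317.6]
81.8 11.5
84.7 11.5
82.1 100.9
82.1 102.9
t 17.37 pos [ 0.4181 -0.3756  0.154 ] open 49.4 F [ 0.1 -0.2 -0.4]
jaw ang 11.5 tool dp [ 74.1  15.6 -57. ]
yaw needed about tool x: -0.0 (alt 180.0 )
dp if yaw first: [ 74.   15.6 -57.2] j [-53.  32.  95.   0.  53. -65.]
```

```bash
python3 -m inch '{"dp":[[2,2,-6],[6,3,-12],[12,4,-14],[14,3,-12],[14,2,-8],[12,1,-4],[8,0,0],[4,0,0],[2,0,0],[0,0,0]],"yaw":[0,0,0,0,0,0,0,0,0,0]}' >/dev/null; python3 -c "
from h import *
c=bot.capture('wrist'); im=c['color']; cv2.imwrite('pics/w10.png',im[:,:,::-1])
go([.4219,-.3175,.0193],11.5)"
```

```text
t 18.25 pos [ 0.4222 -0.3201  0.0805] open 49.2 F [ 0.5 -0.2 -0.8]
jaw ang 11.43 tool dp [61.2  0.2 -2.6]
yaw needed about tool x: -0.07 (alt 179.93 )
dp if yaw first: [61.2  0.2 -2.6] j [-49.  37. 103.   0.  40. -61.]
```

View pics/w10.png

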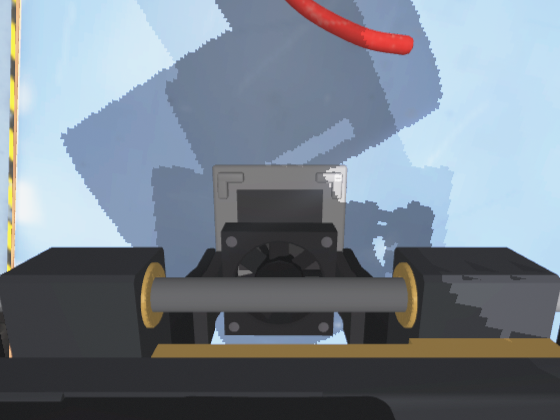

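The fan is centred over the nest, with the far lips at (218–342,172). Lowering.

```bash
python3 -m inch '{"dp":[[4,0,-1],[8,0,-1],[12,0,-0.5],[12,0,0],[8,0,0],[5,0,0],[3,0,0],[2,0,0],[2,0,0],[1,0,0],[0,0,0],[0,0,0]],"yaw":[0,0,0,0,0,0,0,0,0,0,0,0]}'; python3 -c "
from h import *
c=bot.capture('side'); im=c['color']; b=cv2.resize(im[120:230,290:440],None,fx=4,fy=4);cv2.imwrite('pics/s11.png',b[:,:,::-1])
go([.4219,-.3175,.0193],11.5)"
```

```text
time_s: 19.25
position: [0.4216, -0.3174, 0.0235]
tcp_rot: [[0.0, 0.98, 0.198], [-0.0, 0.198, -0.98], [-1.0, 0.0, 0.001]]
force: [0.2, 0.5, -0.4]
opening: 0.572
t 19.3 pos [ 0.4216 -0.3174  0.0235] open 49.3 F [ 0.1 -0.6 -1.4]
jaw ang 11.44 tool dp [4.2 0.3 0.2]
yaw needed about tool x: -0.06 (alt 179.94 )
dp if yaw first: [4.2 0.3 0.2] j [-49.  42. 104.  -0.  33. -61.]
```

View pics/s11.png

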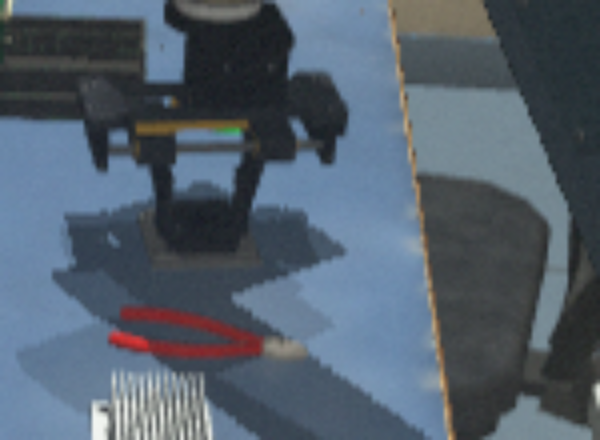

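```bash
python3 -m inch '{"dp":[[1.2,0,0],[1,0,0],[0.8,0,0],[0,0,0],[0,0,0]],"yaw":[0,0,0,0,0]}';python3 -m inch '{"dp":[[0.5,0,0],[0.5,0,0],[0,0,0],[0,0,0]],"yaw":[0,0,0,0]}';python3 -m inch '{"dp":[[0.4,0,0],[0,0,0],[0,0,0]],"yaw":[0,0,0]}'
```

```text
time_s: 19.72
position: [0.4214, -0.3172, 0.0202]
tcp_rot: [[-0.0, 0.98, 0.198], [0.0, 0.198, -0.98], [-1.0, -0.0, -0.0]]
force: [0.2, -0.7, -0.1]
opening: 0.572
time_s: 20.05
position: [0.4214, -0.3173, 0.0193]
tcp_rot: [[0.0, 0.98, 0.198], [-0.0, 0.198, -0.98], [-1.0, 0.0, 0.0]]
force: [-0.0, 0.3, 0.1]
opening: 0.572
time_s: 20.3
position: [0.4215, -0.3173, 0.0193]
tcp_rot: [[0.0, 0.98, 0.198], [-0.0, 0.198, -0.98], [-1.0, 0.0, 0.0]]
force: [-0.2, 1.0, 4.3]
opening: 0.573
```

```bash
python3 -m inch '{"dp":[[0,0,0],[0,0,0],[0,0,0],[0,0,0],[-3,0,0],[-6,0,0],[-12,0,0],[-18,0,0],[-22,0,0],[-22,0,0],[-16,0,0],[-8,0,0],[-2,0,0],[0,0,0]],"yaw":[0,0,0,0,0,0,0,0,0,0,0,0,0,0]}' 66; python3 -c "
from h import *
c=bot.capture('wrist'); im=c['color']; cv2.imwrite('pics/w12.png',im[:,:,::-1])
go([.437,-.03,.15],6.2)"
```

```text
time_s: 21.47
position: [0.4215, -0.3173, 0.1283]
tcp_rot: [[0.001, 0.98, 0.198], [-0.001, 0.198, -0.98], [-1.0, 0.0, 0.001]]
force: [0.7, -0.7, -0.9]
opening: 0.755
t 21.52 pos [ 0.4211 -0.3169  0.1276] open 66.0 F [-0.7  0.6 -0.8]
jaw ang 11.43 tool dp [ -22.3   72.4 -278.1]
yaw needed about tool x: 5.23 (alt -174.77 )
dp if yaw first: [ -22.4   46.8 -283.6] j [-49.  32. 102.  -0.  47. -61.]
```

View pics/w12.png

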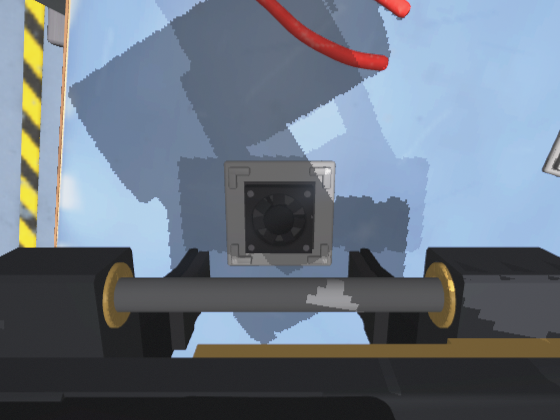

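The fan lies centred in its nest at (280,217), inside the lips. Now back for the heat sink.

```bash
python3 -m inch '{"dp":[[-4,0,0],[-6,2,-8],[-6,3,-18],[-4,4,-26],[-2,5,-32],[0,5,-32],[0,5,-32],[0,5,-32],[0,5,-32],[0,4,-28],[0,4,-22],[0,3,-14],[0,1,-7],[0,1,-2],[0,0,0],[0,0,0]],"yaw":[2.6,2.6,0,0,0,0,0,0,0,0,0,0,0,0,0,0]}' 87 >/dev/null; python3 -c "
from h import *
c=bot.capture('wrist'); im=c['color']; cv2.imwrite('pics/w13.png',im[:,:,::-1])
b=cv2.resize(im[70:255,190:360],None,fx=3.2,fy=3.2,interpolation=cv2.INTER_CUBIC)
cv2.imwrite('pics/w13z.png',b[:,:,::-1])
go([.437,-.0,.1],6.2)"
```

```text
t 22.9 pos [ 0.437  -0.0297  0.1496] open 87.2 F [-0.2 -0.6  0.3]
jaw ang 6.18 tool dp [ 49.6   3.2 -29.5]
yaw needed about tool x: -0.02 (alt 179.98 )
dp if yaw first: [ 49.6   3.2 -29.5] j [-19.  24. 113.  -0.  43. -25.]
```

View pics/w13z.png

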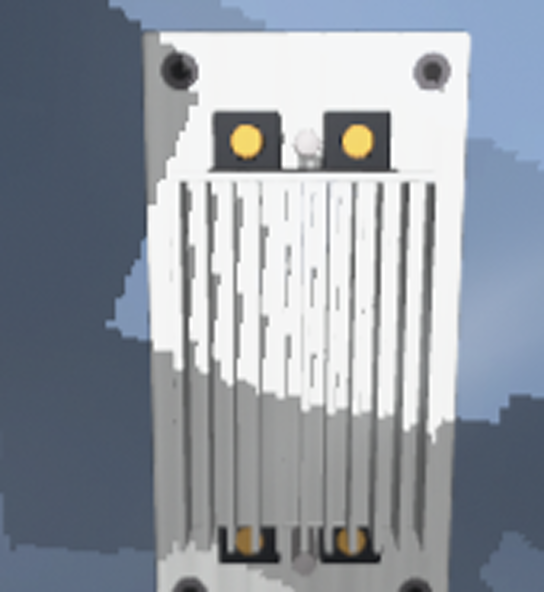

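```bash
python3 -c "
from h import *
c=bot.capture('wrist')
f=lambda L,z:(onz(c,(np.array(L)+.5)/3.2-.5+[190,70],z)*1000)[:,:2]
P=f([(179,182),(438,182),(428,528),(180,528)],.054)
print(P.round(1),P.mean(0).round(1))
for a,b in ((0,1),(3,2),(3,0),(2,1)):
    e=P[b]-P[a]; print(np.linalg.norm(e).round(1),np.degrees(np.arctan2(e[1],e[0])).round(1))
P=f([(144,32),(470,32),(455,420),(152,350)],.008);print(P.round(1))
print('holes',f([(180,70),(432,71),(415,592),(190,592)],.008))
"
```

```text
[[407.6  34.2]
 [460.4  39.9]
 [468.6 -33.8]
 [414.2 -39.7]] [4.377e+02 1.000e-01]
53.1 6.2
54.8 6.2
74.2 95.1
74.2 96.4
[[392.5  66.6]
 [468.9  75. ]
 [478.9 -18. ]
 [400.4  -8.4]]
holes [[401.65282199  59.08733717]
 [461.24592691  65.34199192]
 [475.07571406 -65.37643616]
 [415.60112204 -71.84205552]]
```

```bash
python3 -m inch '{"dp":[[4,0,-6],[10,0.5,-8],[16,0.5,-8],[18,0.5,-5],[18,0.5,-2],[14,0,0],[10,0,0],[6,0,0],[3,0,0],[2,0,0],[0,0,0],[0,0,0]],"yaw":[0,0,0,0,0,0,0,0,0,0,0,0]}' >/dev/null; python3 -c "
from h import *
go([.4377,-.0001,.042],6.2)
c=bot.capture('side'); im=c['color']; b=cv2.resize(im[150:290,240:420],None,fx=4,fy=4);cv2.imwrite('pics/s14.png',b[:,:,::-1])"
```

```text
t 23.95 pos [4.359e-01 1.000e-04 4.920e-02] open 87.0 F [ 0.8 -0.2 -0.1]
jaw ang 6.22 tool dp [7.2 1.7 0.4]
yaw needed about tool x: 0.02 (alt -179.98 )
dp if yaw first: [7.2 1.7 0.4] j [-15.  37. 117.  -0.  26. -21.]
```

View pics/s14.png

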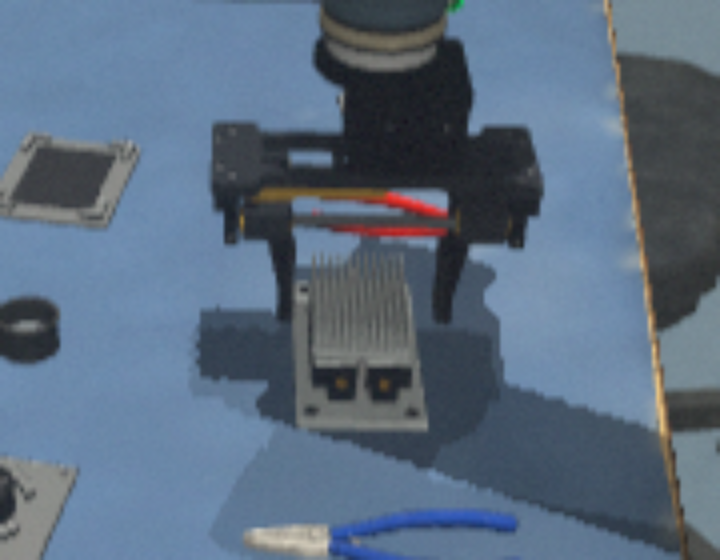

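The fingers straddle the heat sink evenly. Going down 7 mm more, then gripping.

```bash
python3 -m inch '{"dp":[[3,1,0],[3,0.7,0],[1.5,0,0],[0,0,0],[0,0,0]],"yaw":[0,0,0,0,0]}';  python3 -m inch '{"dp":[[0,0,0],[0,0,0],[0,0,0],[0,0,0],[0,0,0],[0,0,0],[0,0,0],[0,0,0]],"yaw":[0,0,0,0,0,0,0,0]}' 30
```

```text
time_s: 24.42
position: [0.4373, 0.0005, 0.0412]
tcp_rot: [[-0.0, 0.994, 0.109], [0.0, 0.109, -0.994], [-1.0, -0.0, -0.0]]
force: [-0.1, -0.0, 0.5]
opening: 0.997
time_s: 25.08
position: [0.4375, 0.0004, 0.0414]
tcp_rot: [[0.0, 0.994, 0.109], [-0.0, 0.109, -0.994], [-1.0, 0.0, 0.0]]
force: [0.5, -0.0, 0.5]
opening: 0.64
```

```bash
python3 -m inch '{"dp":[[-2,0,0],[-4,0,0],[-8,0,0],[-14,0,0],[-18,0,0],[-18,0,0],[-16,0,0],[-10,0,0],[-4,0,0],[0,0,0]],"yaw":[0,0,0,0,0,0,0,3,3,3]}' ; python3 -c "
from h import *
c=bot.capture('side'); im=c['color']; b=cv2.resize(im[130:270,240:420],None,fx=4,fy=4);cv2.imwrite('pics/s15.png',b[:,:,::-1])
go([.657,-.26,.13],-3.1)"
```

```text
time_s: 25.92
position: [0.4378, 0.0004, 0.1372]
tcp_rot: [[0.003, 0.999, -0.051], [-0.001, -0.051, -0.999], [-1.0, 0.003, 0.001]]
force: [-0.1, 0.6, -1.8]
opening: 0.641
t 25.97 pos [0.4375 0.0005 0.1367] open 55.5 F [ 0.  -0.1 -0.8]
jaw ang -3.01 tool dp [  7.3 232.8 248.6]
yaw needed about tool x: 0.09 (alt -179.91 )
dp if yaw first: [  6.7 233.2 248.2] j [-15.  26. 114.   0.  40. -12.]
```

View pics/s15.png

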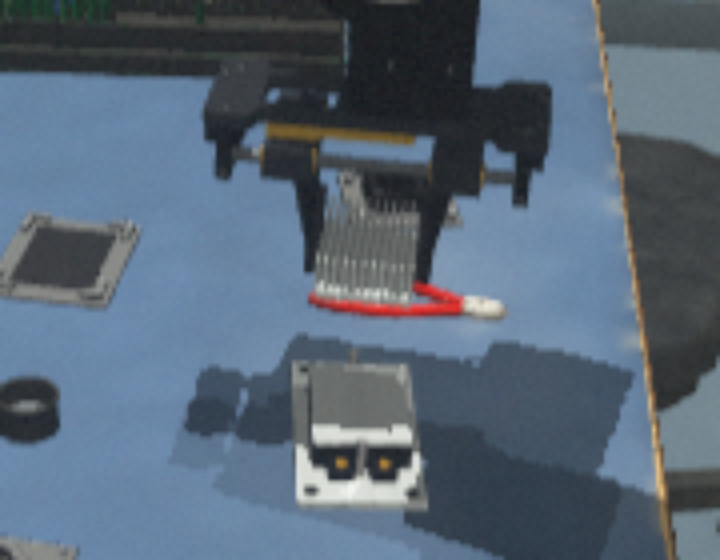

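The heat sink is level and the module stayed in place. Before going to the nest I'll check where the black device near it stands.

```bash
python3 -c "
from h import *
c=bot.capture('top')
print(onz(c,[(348,100),(411,122),(358,75),(415,95)],0.0).round(3)); print(onz(c,[(348,100),(411,122),(370,104)],0.06).round(3))
print(onz(c,[(475,90),(495,235)],0.03).round(3))
"
```

```text
[[ 0.845 -0.187  0.   ]
 [ 0.781 -0.349  0.   ]
 [ 0.915 -0.217  0.   ]
 [ 0.856 -0.364  0.   ]]
[[ 0.819 -0.178  0.06 ]
 [ 0.758 -0.331  0.06 ]
 [ 0.807 -0.232  0.06 ]]
[[ 0.854 -0.51   0.03 ]
 [ 0.477 -0.524  0.03 ]]
```

```bash
python3 -m inch '{"dp":[[0,5,6],[0,10,12],[0,16,18],[0,22,24],[0,25,26],[0,26,27],[0,26,27],[0,25,26],[0,22,24],[0,18,20],[0,14,14],[0,10,10],[0,6,7],[0,4,4],[0,2,2],[0,0,0]],"yaw":[0,0,0,0,0,0,0,0,0,0,0,0,0,0,0,0]}' >/dev/null; python3 -c "
from h import *
c=bot.capture('wrist'); im=c['color']; cv2.imwrite('pics/w16.png',im[:,:,::-1])
print(proj(c,[.6574,-.191,.006]))
go([.6574,-.191,.08],-3.1)"
```

```text
[[277.4799446  125.95683467]]
t 27.4 pos [ 0.6556 -0.257   0.135 ] open 56.0 F [-0.6  0.  -2.5]
jaw ang -2.75 tool dp [ 55.1  -1.4 -66. ]
yaw needed about tool x: 0.35 (alt -179.65 )
dp if yaw first: [ 55.   -1.8 -66. ] j [-30.  43.  74.   0.  63. -28.]
```

View pics/w16.png

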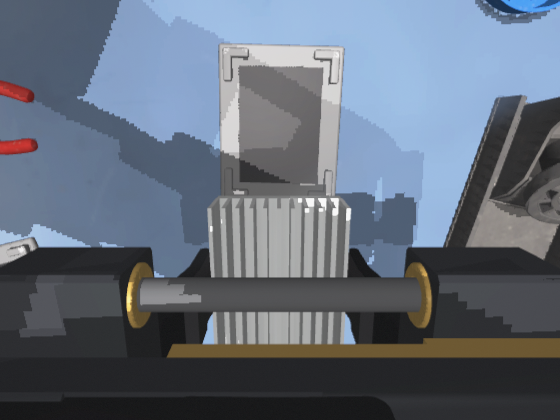

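The nest plate's far corners are at (219,46) and (344,47). The inlay corners are at (239,66), (322,67), (321,184) and (239,182).

```bash
python3 -c "
from h import *
c=bot.capture('wrist')
for Q in ([(239,66),(322.5,67),(321,184),(239,182.5)],[(219,45.5),(344,47),(338,194),(222,194)]):
    P=onz(c,Q,.006)[:,:2]*1000
    print(P.round(1),P.mean(0).round(1))
    for a,b in ((0,1),(3,2),(3,0),(2,1)):
        e=P[b]-P[a]; print(np.linalg.norm(e).round(1),np.degrees(np.arctan2(e[1],e[0])).round(1))
    if Q[0][0]==219:
        e=P[1]-P[0];n=np.array([-e[1],e[0]])/np.linalg.norm(e); print(P[:2].mean(0)-57*n)
"
```

```text
[[ 631.5 -147.4]
 [ 691.2 -150.9]
 [ 688.6 -235.5]
 [ 625.2 -231.3]] [ 659.1 -191.2]
59.8 -3.4
63.5 -3.8
84.2 85.7
84.6 88.2
[[ 618.3 -133.2]
 [ 706.6 -138.4]
 [ 701.7 -244. ]
 [ 611.3 -239.7]] [ 659.5 -188.8]
88.4 -3.4
90.5 -2.7
106.7 86.2
105.7 87.3
[ 659.14853363 -192.67498116]
```

```bash
python3 -m inch '{"dp":[[2,0,-5],[5,0,-10],[9,0,-13],[12,0,-13],[12,0,-11],[8,0,-7],[5,0,-4],[2,0,-2],[0,0,0],[0,0,0]],"yaw":[0.3,0,0,0,0,0,0,0,0,0]}' >/dev/null; python3 -c "
from h import *
c=bot.capture('wrist'); im=c['color']; cv2.imwrite('pics/w17.png',im[:,:,::-1])
go([.6588,-.1915,.0194],-3.2)"
```

```text
t 28.33 pos [ 0.6602 -0.1932  0.081 ] open 55.7 F [ 0.6 -0.  -2.1]
jaw ang -3.09 tool dp [61.6 -1.6 -1.7]
yaw needed about tool x: 0.11 (alt -179.89 )
dp if yaw first: [61.6 -1.5 -1.6] j [-26.  45.  79.  -0.  56. -22.]
```

View pics/w17.png

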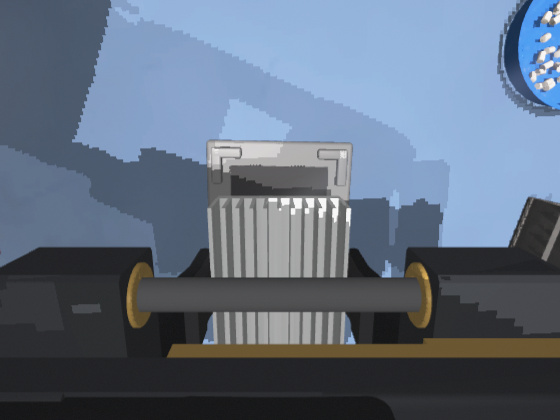

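```bash
python3 -m inch '{"dp":[[4,-0.5,-0.7],[8,-0.5,-0.7],[12,0,0],[12,0,0],[9,0,0],[5,0,0],[3,0,0],[2,0,0],[1,0,0],[0,0,0],[0,0,0]],"yaw":[0,0,0,0,0,0,0,0,0,0,0]}'; python3 -c "
from h import *
c=bot.capture('side'); im=c['color']; b=cv2.resize(im[120:250,200:360],None,fx=4,fy=4);cv2.imwrite('pics/s18.png',b[:,:,::-1])
go([.6588,-.1915,.0194],-3.2)"
```

```text
time_s: 29.25
position: [0.6591, -0.1912, 0.0248]
tcp_rot: [[0.001, 0.999, -0.053], [-0.0, -0.053, -0.999], [-1.0, 0.001, 0.0]]
force: [-1.0, -0.4, -1.7]
opening: 0.644
t 29.3 pos [ 0.6591 -0.1912  0.0249] open 56.0 F [ 0.6 -0.3 -1.6]
jaw ang -3.07 tool dp [ 5.5 -0.3  0.3]
yaw needed about tool x: 0.13 (alt -179.87 )
dp if yaw first: [ 5.5 -0.3  0.3] j [-25.  49.  80.   0.  50. -22.]
```

View pics/s18.png

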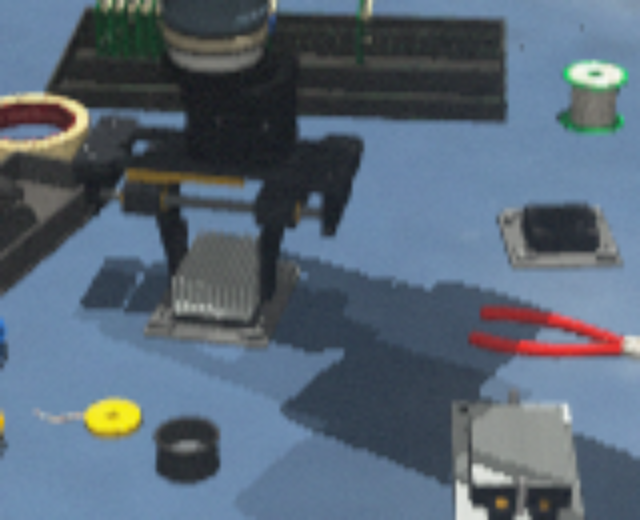

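```bash
python3 -m inch '{"dp":[[2,0,0],[1.4,0,0],[1,0,0],[0,0,0],[0,0,0]],"yaw":[0,0,0,0,0]}';python3 -m inch '{"dp":[[0.6,0,0],[0.5,0,0],[0,0,0],[0,0,0]],"yaw":[0,0,0,0]}';python3 -m inch '{"dp":[[0.4,0,0],[0,0,0],[0,0,0]],"yaw":[0,0,0]}'
```

```text
time_s: 29.72
position: [0.6586, -0.191, 0.0198]
tcp_rot: [[-0.0, 0.999, -0.054], [0.0, -0.054, -0.999], [-1.0, -0.0, -0.0]]
force: [-0.9, 0.7, -1.0]
opening: 0.637
time_s: 30.05
position: [0.6588, -0.1911, 0.0194]
tcp_rot: [[0.0, 0.999, -0.053], [-0.0, -0.053, -0.999], [-1.0, 0.0, 0.0]]
force: [-1.9, 0.4, 3.4]
opening: 0.641
time_s: 30.3
position: [0.6588, -0.1911, 0.0194]
tcp_rot: [[0.0, 0.999, -0.053], [-0.0, -0.053, -0.999], [-1.0, 0.0, 0.0]]
force: [-2.3, 1.4, 5.8]
opening: 0.639
```

```bash
python3 -m inch '{"dp":[[0,0,0],[0,0,0],[0,0,0],[0,0,0],[-3,0,0],[-6,0,0],[-12,0,0],[-18,0,0],[-22,0,0],[-22,0,0],[-16,0,0],[-8,0,0],[-2,0,0],[0,0,0]],"yaw":[0,0,0,0,0,0,0,0,0,0,0,0,0,0]}' 71; python3 -c "
from h import *
c=bot.capture('wrist'); im=c['color']; cv2.imwrite('pics/w19.png',im[:,:,::-1])
go([.4375,-.04,.14],6.2)"
```

```text
time_s: 31.47
position: [0.659, -0.1912, 0.1285]
tcp_rot: [[0.001, 0.999, -0.053], [-0.001, -0.053, -0.999], [-1.0, 0.001, 0.001]]
force: [0.5, -0.1, 0.1]
opening: 0.814
t 31.52 pos [ 0.6583 -0.1909  0.1273] open 70.8 F [-0.4  0.4  0. ]
jaw ang -3.07 tool dp [ -12.6 -228.6 -138.9]
yaw needed about tool x: -9.27 (alt 170.73 )
dp if yaw first: [ -12.7 -203.2 -173.9] j [-25.  42.  78.  -0.  61. -22.]
```

View pics/w19.png

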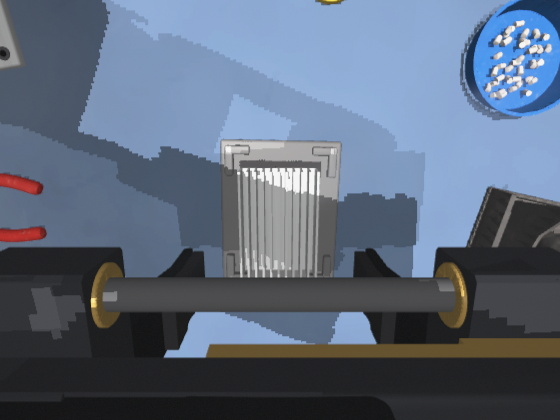

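The heat sink lies straight inside the four lips, with its far end at row 166. Back for the module.

```bash
python3 -m inch '{"dp":[[-4,0,0],[-5,-4,-4],[-3,-10,-8],[0,-17,-14],[0,-22,-19],[0,-24,-20],[0,-24,-20],[0,-24,-20],[0,-22,-19],[0,-18,-16],[0,-14,-12],[0,-10,-9],[0,-7,-6],[0,-4,-4],[0,-2,-2],[0,0,0],[0,0,0]],"yaw":[-4.6,-4.7,0,0,0,0,0,0,0,0,0,0,0,0,0,0,0]}' 87 >/dev/null; python3 -c "
from h import *
c=bot.capture('wrist'); im=c['color']; cv2.imwrite('pics/w20.png',im[:,:,::-1])
b=cv2.resize(im[50:255,180:370],None,fx=2.9,fy=2.9,interpolation=cv2.INTER_CUBIC)
cv2.imwrite('pics/w20z.png',b[:,:,::-1])
go([.4375,-.0,.1],6.2)"
```

```text
t 32.98 pos [ 0.4404 -0.0412  0.1394] open 87.0 F [-0.1  0.1 -0.3]
jaw ang 6.22 tool dp [ 39.4   1.5 -41.3]
yaw needed about tool x: 0.02 (alt -179.98 )
dp if yaw first: [ 39.4   1.5 -41.3] j [-20.  26. 113.  -0.  41. -26.]
```

View pics/w20z.png

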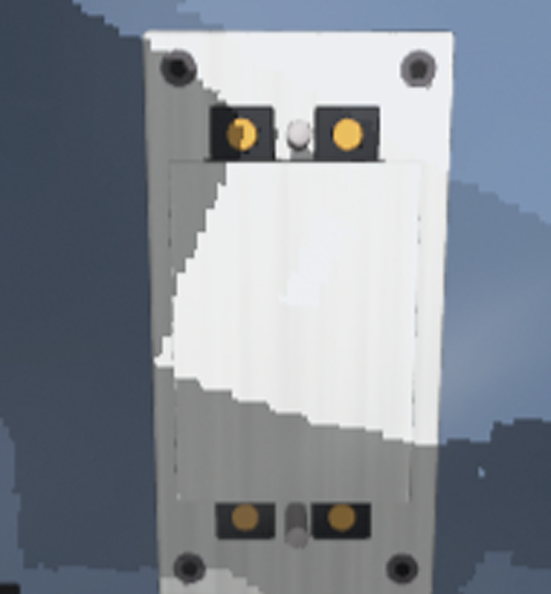

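The module's top corners in the crop are (170,161), (421,163), (408,502) and (177,500).

```bash
python3 -c "
from h import *
c=bot.capture('wrist')
f=lambda L,z:(onz(c,(np.array(L)+.5)/2.9-.5+[180,50],z)*1000)[:,:2]
P=f([(170,161),(421,163),(408,502),(177,500)],.028)
print(P.round(1),P.mean(0).round(1))
for a,b in ((0,1),(3,2),(3,0),(2,1)):
    e=P[b]-P[a]; print(np.linalg.norm(e).round(1),np.degrees(np.arctan2(e[1],e[0])).round(1))
print('dowel bases/tops', f([(299,134),(297,538)],.034))
go([.4385,-.0,.0218],6.2)
"
```

```text
[[403.5  35.9]
 [462.8  41.9]
 [471.2 -41.1]
 [412.1 -47. ]] [437.4  -2.6]
59.6 5.8
59.4 5.7
83.4 95.9
83.5 95.8
dowel bases/tops [[433.26806595  44.88084513]
 [443.64564804 -52.00151634]]
t 33.03 pos [ 0.4404 -0.0412  0.1394] open 87.2 F [-0.3  0.   0.1]
jaw ang 6.22 tool dp [117.6   2.4 -41.3]
yaw needed about tool x: 0.02 (alt -179.98 )
dp if yaw first: [117.6   2.5 -41.2] j [-20.  26. 113.  -0.  41. -26.]
```

```bash
python3 -m inch '{"dp":[[4,0,-6],[8,0,-10],[14,0.5,-10],[17,0.5,-7],[17,0.5,-5],[14,0,-2],[10,0,0],[6,0,0],[3,0,0],[2,0,0],[0,0,0],[0,0,0]],"yaw":[0,0.2,0,0,0,0,0,0,0,0,0,0]}' >/dev/null; python3 -c "
from h import *
go([.438,-.0015,.022],6.0)
c=bot.capture('wrist'); im=c['color']; cv2.imwrite('pics/w21.png',im[:,:,::-1])
c=bot.capture('side'); im=c['color']; b=cv2.resize(im[150:290,240:420],None,fx=4,fy=4);cv2.imwrite('pics/s21.png',b[:,:,::-1])"
```

```text
t 34.03 pos [ 0.437  -0.0009  0.0448] open 86.9 F [0.3 0.1 0.4]
jaw ang 6.02 tool dp [22.8  0.9  0.7]
yaw needed about tool x: 0.02 (alt -179.98 )
dp if yaw first: [22.8  0.9  0.7] j [-15.  37. 117.   0.  25. -21.]
```

View pics/w21.png

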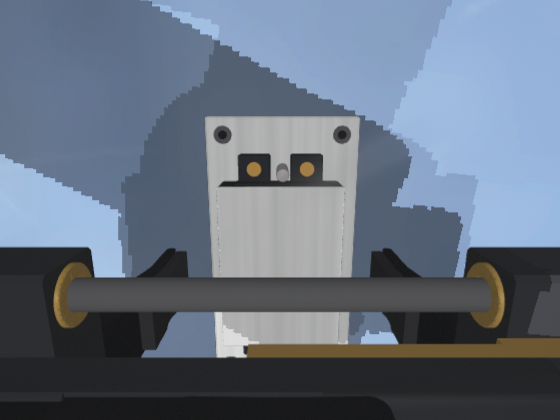

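View pics/s21.png

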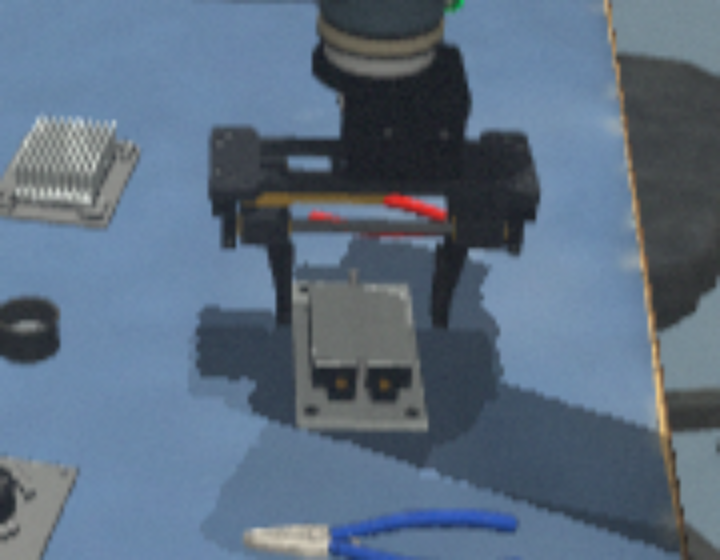

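```bash
python3 -c "
from h import *
c=bot.capture('wrist')
P=onz(c,[(218.5,184.5),(344.5,185)],.028)[:,:2]*1000
e=P[1]-P[0];n=np.array([-e[1],e[0]])/np.linalg.norm(e);print(P,np.linalg.norm(e),np.degrees(np.arctan2(e[1],e[0])),P.mean(0)-42*n)"
python3 -m inch '{"dp":[[3,1,0.5],[6,0.5,0],[6,0,0],[4,0,0],[2,0,0],[1,0,0],[0,0,0],[0,0,0]],"yaw":[0,0,0,0,0,0,0,0]}' ; python3 -c "
from h import *
go([.438,-.0015,.022],6.0)"
```

```text
[[404.25391615  37.09484952]
 [462.48333106  43.02234034]] 58.530333230538886 5.812429394683114 [437.62205256  -1.72547311]
time_s: 34.85
position: [0.4381, -0.001, 0.0223]
tcp_rot: [[-0.0, 0.994, 0.105], [0.0, 0.105, -0.994], [-1.0, -0.0, -0.0]]
force: [1.1, 1.1, 0.3]
opening: 0.998
t 34.85 pos [ 0.4381 -0.001   0.0223] open 86.8 F [1.1 1.1 0.3]
jaw ang 6.04 tool dp [ 0.3 -0.1  0.4]
yaw needed about tool x: 0.04 (alt -179.96 )
dp if yaw first: [ 0.3 -0.1  0.4] j [-15.  40. 117.  -0.  22. -21.]
```

Well centred (module at 437.6, -1.7). Closing, then lifting straight up.

```bash
python3 -m inch '{"dp":[[0,-0.3,0.6],[0,0,0],[0,0,0],[0,0,0],[0,0,0],[0,0,0],[0,0,0],[0,0,0],[0,0,0]],"yaw":[0.2,0,0,0,0,0,0,0,0]}' 30
```

```text
time_s: 35.6
position: [0.438, -0.0017, 0.0226]
tcp_rot: [[0.0, 0.995, 0.102], [-0.0, 0.102, -0.995], [-1.0, 0.0, 0.0]]
force: [0.1, -0.7, 1.7]
opening: 0.685
```

```bash
python3 -m inch '{"dp":[[-1,0,0],[-2,0,0],[-4,0,0],[-6,0,0],[-6,0,0],[-3,0,0],[0,0,0]],"yaw":[0,0,0,0,0,0,0]}';python3 -c "
from h import *
c=bot.capture('side'); im=c['color']; b=cv2.resize(im[150:290,240:420],None,fx=4,fy=4);cv2.imwrite('pics/s22.png',b[:,:,::-1])"
```

```text
time_s: 36.18
position: [0.4385, -0.0018, 0.0454]
tcp_rot: [[0.002, 0.995, 0.102], [-0.001, 0.102, -0.995], [-1.0, 0.002, 0.001]]
force: [0.1, 0.8, -1.7]
opening: 0.687
```

View pics/s22.png

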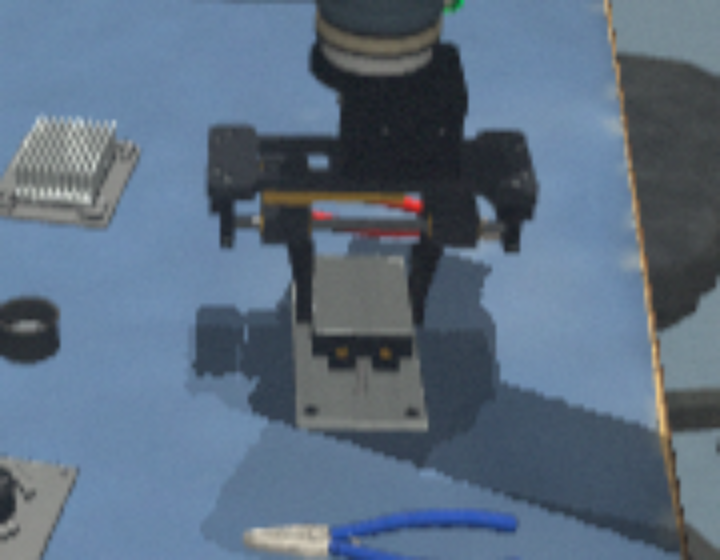

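```bash
python3 -m inch '{"dp":[[-4,0,0],[-10,0,0],[-16,0,0],[-20,0,0],[-20,0,0],[-14,0,0],[-6,0,0],[-2,0,0],[0,0,0]],"yaw":[0,0,0,0,0,3.7,3.7,3.7,3.7]}' ; python3 -c "
from h import *
c=bot.capture('wrist'); im=c['color']; cv2.imwrite('pics/w23.png',im[:,:,::-1])
go([.4455,.225,.14],-9.1)"
```

```text
time_s: 36.98
position: [0.438, -0.0017, 0.1373]
tcp_rot: [[0.001, 0.987, -0.159], [-0.0, -0.159, -0.987], [-1.0, 0.001, 0.0]]
force: [0.5, 0.4, -2.5]
opening: 0.688
t 37.03 pos [ 0.4378 -0.0016  0.137 ] open 59.9 F [-0.4 -0.4 -2.8]
jaw ang -9.27 tool dp [  -3.1  -28.9 -224.9]
yaw needed about tool x: -0.17 (alt 179.83 )
dp if yaw first: [  -3.   -28.2 -225. ] j [-15.  26. 114.   0.  40.  -6.]
```

View pics/w23.png

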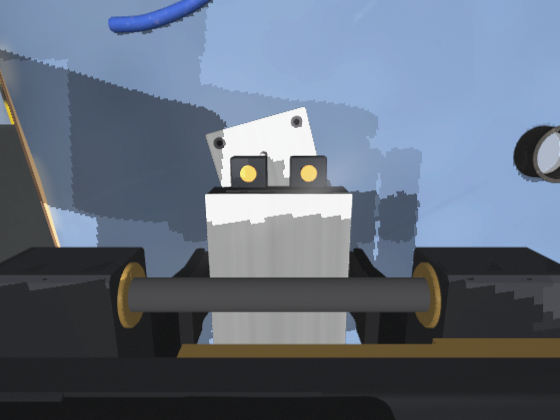

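The module is held level and clear of the dowels. Moving towards its nest.

```bash
python3 -m inch '{"dp":[[0,-1,-6],[0,-2,-12],[0,-3,-20],[0,-3,-26],[0,-3,-28],[0,-3,-28],[0,-3,-27],[0,-3,-23],[0,-3,-19],[0,-2,-14],[0,-2,-10],[0,-1,-6],[0,0,-3],[0,0,0],[0,0,0]],"yaw":[-0.2,0,0,0,0,0,0,0,0,0,0,0,0,0,0]}' >/dev/null; python3 -c "
from h import *
c=bot.capture('wrist'); im=c['color']; cv2.imwrite('pics/w24.png',im[:,:,::-1])
print(proj(c,[.444,.3251,.006]))
go([.4455,.325,.08],-9.1)"
```

```text
[[259.53811412  74.74947221]]
t 38.33 pos [0.4431 0.2215 0.1364] open 60.0 F [ 0.6 -0.3 -2.5]
jaw ang -8.8 tool dp [  56.3  -13.4 -102.7]
yaw needed about tool x: 0.3 (alt -179.7 )
dp if yaw first: [  56.4  -14.  -102.6] j [ 14.  29. 106.  -0.  45.  22.]
```

View pics/w24.png

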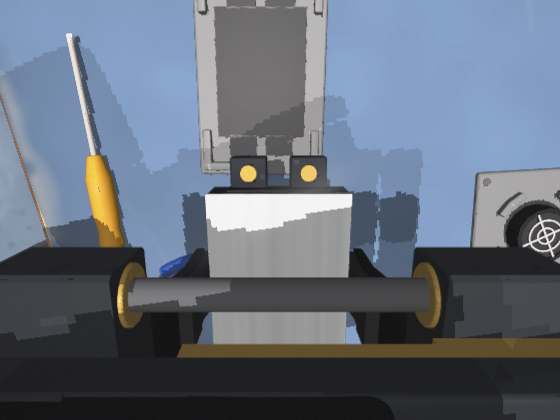

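The nest's near plate corners are at (202,173) and (326,171). The inlay body corners are at (216,8), (306,8), (304,136) and (218,136).

```bash
python3 -c "
from h import *
c=bot.capture('wrist')
im=c['color'][0:190,180:345]; b=cv2.resize(im,None,fx=3.1,fy=3.1,interpolation=cv2.INTER_CUBIC); cv2.imwrite('pics/w24z.png',b[:,:,::-1])
P=onz(c,[(216,8),(306,8),(304,136),(218,136)],.006)[:,:2]*1000
print(P.round(1),P.mean(0).round(1))
for a,b in ((0,1),(3,2),(3,0),(2,1)):
    e=P[b]-P[a]; print(np.linalg.norm(e).round(1),np.degrees(np.arctan2(e[1],e[0])).round(1))
P=onz(c,[(195,5),(327,5),(202,172),(324,172)],.006)[:,:2]*1000; print(P)
"
```

```text
[[421.4 372.4]
 [483.1 362.9]
 [470.  277.1]
 [406.  287. ]] [445.1 324.9]
62.4 -8.8
64.8 -8.8
86.8 79.8
86.8 81.3
[[407.39664292 376.46476808]
 [497.74685532 362.52459169]
 [388.5431059  262.22689685]
 [481.60533647 247.88326574]]
```

View pics/w24z.png

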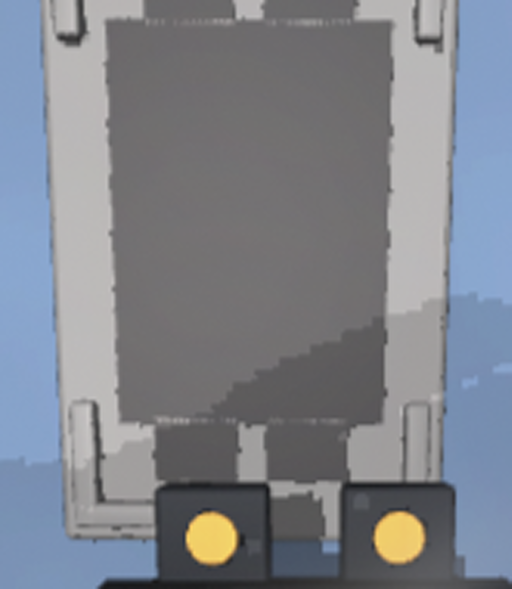

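```bash
python3 -m inch '{"dp":[[0,-1,-6],[2,-2,-12],[4,-2,-16],[6,-2,-18],[8,-2,-17],[9,-2,-13],[8,-1,-9],[6,-1,-6],[4,0,-4],[2,0,-2],[0,0,0],[0,0,0]],"yaw":[0.2,0,0,0,0,0,0,0,0,0,0,0]}' >/dev/null; python3 -c "
from h import *
c=bot.capture('wrist'); im=c['color']; cv2.imwrite('pics/w25.png',im[:,:,::-1])
go([.4452,.325,.0206],-9.0)"
```

```text
t 39.43 pos [0.4465 0.3254 0.0877] open 59.7 F [-0.1 -0.1 -3. ]
jaw ang -9.0 tool dp [67.1 -1.2  0.6]
yaw needed about tool x: 0.0 (alt -180.0 )
dp if yaw first: [67.1 -1.2  0.6] j [25. 37. 99. -0. 44. 34.]
```

View pics/w25.png

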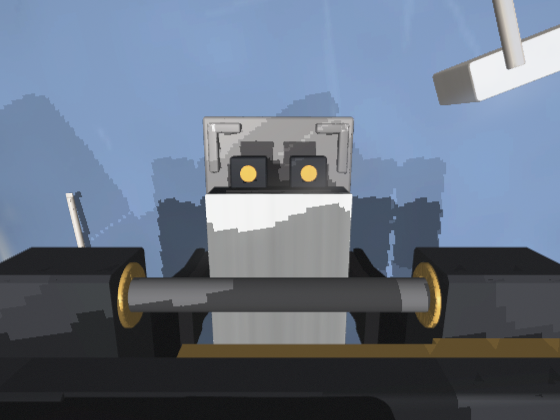

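The module lines up with the nest, far edge columns 204–353 against module columns 206–351. Lowering.

```bash
python3 -m inch '{"dp":[[4,-0.5,0.5],[8,-0.5,0],[12,0,0],[13,0,0],[11,0,0],[6,0,0],[4,0,0],[2,0,0],[1,0,0],[0,0,0],[0,0,0]],"yaw":[0,0,0,0,0,0,0,0,0,0,0]}'; python3 -c "
from h import *
c=bot.capture('side'); im=c['color']; b=cv2.resize(im[230:390,230:400],None,fx=3.7,fy=3.7);cv2.imwrite('pics/s26.png',b[:,:,::-1])
go([.4452,.325,.0206],-9)"
```

```text
time_s: 40.35
position: [0.4456, 0.3257, 0.0269]
tcp_rot: [[0.001, 0.988, -0.156], [0.0, -0.156, -0.988], [-1.0, 0.001, -0.001]]
force: [0.4, -1.0, -3.1]
opening: 0.685
t 40.4 pos [0.4456 0.3257 0.0269] open 59.8 F [-0.2  0.3 -3.3]
jaw ang -8.96 tool dp [ 6.3 -0.3  0.8]
yaw needed about tool x: 0.04 (alt -179.96 )
dp if yaw first: [ 6.3 -0.3  0.8] j [ 25.  43. 101.  -0.  36.  34.]
```

View pics/s26.png

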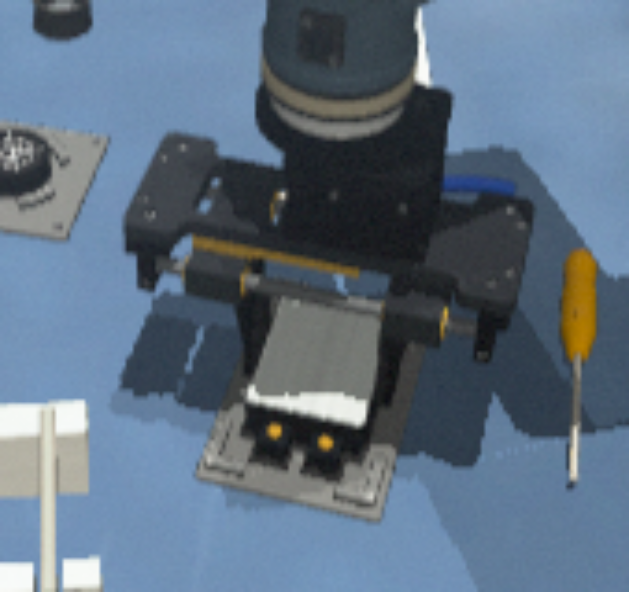

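```bash
python3 -m inch '{"dp":[[2,0,0.6],[1.5,0,0],[1.2,0,0],[0,0,0],[0,0,0]],"yaw":[0,0,0,0,0]}';python3 -m inch '{"dp":[[0.6,0,0],[0.5,0,0],[0,0,0],[0,0,0]],"yaw":[0,0,0,0]}';python3 -m inch '{"dp":[[0.4,0,0],[0,0,0],[0,0,0]],"yaw":[0,0,0]}'
```

```text
time_s: 40.82
position: [0.4451, 0.3249, 0.0217]
tcp_rot: [[-0.0, 0.988, -0.156], [-0.0, -0.156, -0.988], [-1.0, -0.0, 0.0]]
force: [0.0, 0.9, -2.0]
opening: 0.682
time_s: 41.15
position: [0.4452, 0.325, 0.0206]
tcp_rot: [[-0.0, 0.988, -0.156], [-0.0, -0.156, -0.988], [-1.0, -0.0, 0.0]]
force: [0.9, 0.4, -2.4]
opening: 0.691
time_s: 41.4
position: [0.4452, 0.325, 0.0206]
tcp_rot: [[0.0, 0.988, -0.156], [0.0, -0.156, -0.988], [-1.0, 0.0, -0.0]]
force: [0.0, -0.9, 1.0]
opening: 0.687
```

```bash
python3 -m inch '{"dp":[[0.4,0,0],[0,0,0],[0,0,0]],"yaw":[0,0,0]}' && python3 -m inch '{"dp":[[0,0,0],[0,0,0],[0,0,0],[0,0,0],[-3,0,0],[-6,0,0],[-12,0,0],[-18,0,0],[-22,0,0],[-22,0,0],[-22,0,0],[-18,0,0],[-10,0,0],[-4,0,0],[0,0,0],[0,0,0]],"yaw":[0,0,0,0,0,0,0,0,0,0,0,0,0,0,0,0]}' 74; python3 -c "
from h import *
c=bot.capture('wrist'); im=c['color']; cv2.imwrite('pics/w27.png',im[:,:,::-1])
go([.4452,.26,.2],-9)"
```

```text
time_s: 41.65
position: [0.4452, 0.325, 0.0206]
tcp_rot: [[0.0, 0.988, -0.156], [0.0, -0.156, -0.988], [-1.0, 0.0, -0.0]]
force: [-1.1, 0.2, 5.3]
opening: 0.685
time_s: 42.98
position: [0.4447, 0.3247, 0.1565]
tcp_rot: [[-0.001, 0.988, -0.156], [-0.0, -0.156, -0.988], [-1.0, -0.001, 0.001]]
force: [-0.1, -0.3, 0.5]
opening: 0.852
t 43.03 pos [0.4445 0.3246 0.156 ] open 73.9 F [ 0.   0.1 -0.3]
jaw ang -8.97 tool dp [-43.9  10.7  63.8]
yaw needed about tool x: 0.03 (alt -179.97 )
dp if yaw first: [-44.   10.8  63.7] j [25. 31. 97. -0. 52. 33.]
```

View pics/w27.png

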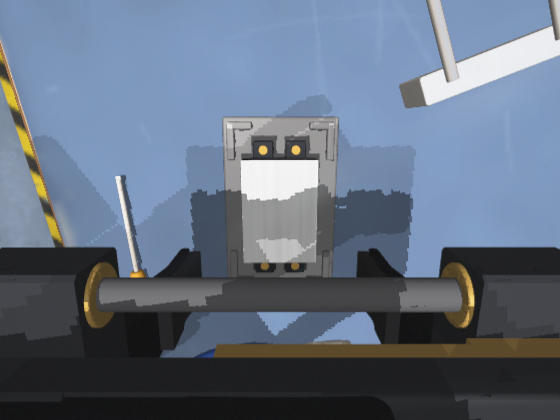

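The module lies in its nest, with the block at (280,210) and the ears inside the lips. I'll raise the arm out of the way and check all four nests.

```bash
python3 -m inch '{"dp":[[-8,0,4],[-14,0,10],[-14,0,18],[-14,0,24],[-10,0,28],[-6,0,28],[0,0,28],[0,0,24],[0,0,16],[0,0,8],[0,0,4],[0,0,0],[0,0,0]],"yaw":[0,0,0,0,0,0,0,0,0,0,0,0,0]}'; python3 -c "
from h import *
c=bot.capture('top'); im=c['color']
cr=[im[cy-30:cy+30,cx-40:cx+40] for cx,cy in ((208,177),(353,169),(148,256),(409,261))]
cr=[cv2.resize(k,None,fx=5,fy=5,interpolation=cv2.INTER_CUBIC) for k in cr]
cv2.imwrite('pics/tf.png',np.vstack([np.hstack(cr[:2]),np.hstack(cr[2:])])[:,:,::-1])
c=bot.capture('side'); cv2.imwrite('pics/sf.png',cv2.resize(c['color'][140:380,180:400],None,fx=2.5,fy=2.5,interpolation=cv2.INTER_CUBIC)[:,:,::-1])"
```

```text
time_s: 44.12
position: [0.4155, 0.1357, 0.2227]
tcp_rot: [[-0.0, 0.988, -0.156], [0.0, -0.156, -0.988], [-1.0, -0.0, -0.0]]
force: [-0.2, 0.4, -0.2]
opening: 0.847
```

View pics/tf.png

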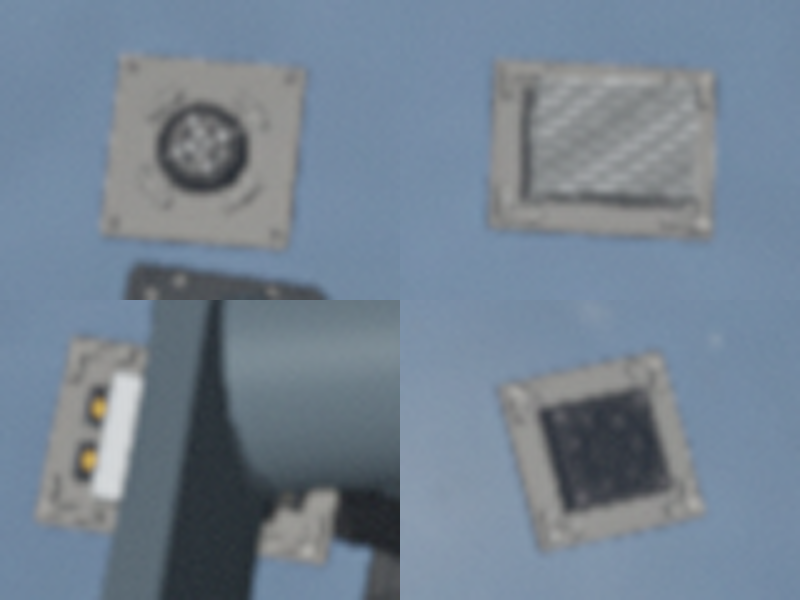

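View pics/sf.png

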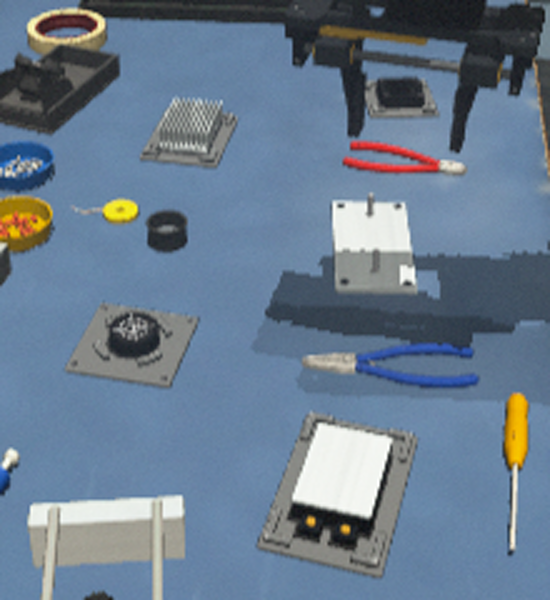

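```bash
python3 -c "
from h import *
c=bot.capture('top')
print(onz(c,(np.array([(133,80),(300,84),(295,202),(130,193)])/5)+[313,139],.032).mean(0).round(4), 'nest .6574,-.191')
print(onz(c,(np.array([(540-400,412-300),(650-400,390-300),(672-400,486-300),(566-400,512-300)])/5)+[369,231],.021).mean(0).round(4),'fan nest .4207,-.3171')
print(onz(c,(np.array([(202,147)])/5)+[168,147],.022).round(4),'filter nest .6414,.1764')
"
```

```text
[ 0.6534 -0.1944  0.032 ] nest .6574,-.191
[ 0.4184 -0.3173  0.021 ] fan nest .4207,-.3171
[[0.6377 0.1739 0.022 ]] filter nest .6414,.1764
```

All parts are released, flat and inside their lips. Handing in.

```bash
python3 -c "
from rig import bot
print(bot.hand_in())"
```

```text
the job is handed in; nothing more can be done
None
```

I took the stack apart in the order asked: dust filter, fan, heat sink, then the power module. The module went straight up off its dowels. Each part was lowered until it touched its own nest floor, then released. The robot's clock showed about 44 s when I handed it in.

**Contact:** every part touched down within 0.2 mm of the height I had computed for its nest floor, so none is resting on a lip. The force reading at touchdown was at most about 6 N.

**Pictures:** the wrist views taken after each release and the last side view show all four parts right way up and inside their lips, with the gripper clear. The last top view shows the same for the filter, fan and heat sink, but the arm hid most of the module nest.

**Disagreement:** re-measured in the last top view, the filter, fan and heat sink came out 2 to 5 mm off their nest centres, all towards the robot. The wrist views did not show this. I put it down to the top camera's calibration and hand-picked points. It is still within the roughly 7 mm of play on each side.

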